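# Load the bonding press and clamp it to torque

### The arm

A 6-joint arm with a two-finger parallel gripper is mounted at the origin on the work surface. World frame = base frame: x ahead of the robot, y to its left, z up, the work surface at z = 0. Lengths are in m, angles in degrees, forces in N, time in s.
With the tool pointing down it reaches from about 0.375 to 0.9 m from the base axis. Payload 3.1 kg.
Tool frame: the origin (TCP) lies midway between the tips of the shut fingers; the grasp point (between the pads) lies 19 mm behind it; z points along the fingers, y is the direction in which the jaws open and shut (so a half turn about z gives the same grasp; the last joint's range is limited). The gripper opens to 85 mm and grips with 20 to 120 N. Pads are 22 mm wide; open, the fingers measure 114 mm over their backs; the gripper's body (76 mm by 85 mm) begins 54 mm behind the grasp point. The pads swing forward as they close: fully open they stand 13 mm farther back than shut.
Start: joints at [57.783, 30.224, 82.088, -0, 67.689, -10.227], TCP at [0.234, 0.58, 0.2] pointing down, gripper open.
Joint ranges: [-176.69, 176.69], [-43.24, 126.21], [12.49, 139.97], [-82, 262], [0, 151.66], [-163.58, 163.58]. Speed limits (degrees/s): [159.86, 159.86, 180, 180, 180, 180].

### API

Orientations are given as a 3x3 rotation matrix whose columns are the frame's x, y, z axes.
In Python, from rig import bot gives the robot as it stands.
- The arm moves only by the tool drive_tool, never from a script. Its argument "moves" is a list of rows, each an object of numbers: "tx", "ty", "tz": the shift along the tool's x, y, z in cm; "turn": the turn about the tool's z in rad; "gripper": the closure, from 0 (fully open) to 1 (shut). In form: [{"tx": .., "ty": .., "tz": .., "turn": .., "gripper": ..}, ...]. A call has 1 to 10 rows; each row is the pose to reach, as a shift and turn from the pose commanded when the call began, along the tool's axes at that moment; what a row does not reach only later rows make up. A row lasts 1/10 s, in which the tool goes at most 50 mm and 8.59 degrees, less where a joint would pass 70% of its speed; a pose out of reach is approached as far as the arm can. A call with a gripper value outside its range is refused whole. The fingers move at their own pace and stop on an object; "force" is the grip in N (left out, the last holds). Time passes only in rows, so rows that repeat a pose let the fingers close. It gives the time, the measured TCP pose, the force and the opening at its end, in the units of the state.
- bot.get_obs(): the state, without advancing time (a new reading comes with each control period).
- bot.capture(name): name is "scene" or "top" or "wrist"; returns a dict with "img" (384x512x3 uint8, red, green, blue), "fx", "fy", "cx", "cy" (pixels), "D" ([k1, k2, p1, p2, k3] as OpenCV has them; the pictures are not rectified), "R" (3x3) and "t" (3): a world point X has camera coordinates R X + t; the wrist camera has in their place "tool_from_camera" (4x4, takes a point from camera to tool coordinates, whose origin is the TCP and whose axes are the flange's). Camera axes: x right, y down, z forward; pixel columns grow to the right and rows downward; lengths in m; the calibration is good to about 2 mm. A picture is of the moment at which its call begins: read the wrist's pose just before it. There is no depth.
- bot.close_job(): hands the job in, once; it reports no verdict.
The state is a dict: "clock": time; "q": joint angles; "joint_vel": joint speeds; "effort": joint torques, N m; "position": TCP position; "tcp_rot": TCP orientation; "ft_force": force on the tool from outside, world axes, zero at the start; "moment": the same for the moment, N m; "grip_width": finger opening in m.
Only numpy, scipy, OpenCV 4.12 (cv2) and the standard library are available. Lean on these libraries where they do the work, as an engineer would, in place of code of your own. Each camera call takes 0.05 s, during which the arm holds its last target. There are 200 camera calls.

### The job

Pull out the bonding press's drawer and lay every white leg shell that is on the bench flat in the drawer, rib up, one to a bay. Then push the drawer fully home, and only after that turn the clamp handle on top of the press clockwise (seen from above) until its torque clutch slips; stop there, no more than an eighth of a turn after it starts to slip, and leave the clamp tight. Leave the toy robot, the glue bottle and the rotary tool where they are.

Things in the scene. Friction and masses are not known exactly. Their poses are not given: they have to be found in the camera images.
- shell0: white plastic leg shell of a toy robot, four alike (3 or 4 present, an absent one reads None): flat-bottomed slab 90 long (x) x 42 wide (y) x 24 mm high, rounded at its +x end, with an upright grip rib 56 (x) x 14 (y), centred on top, 24 to 44 mm high. 0.08 to 0.17 kg. Origin: centre of the underside, z up. Lies rib up on the bench left of the press, any yaw
- shell1: white plastic leg shell of a toy robot, four alike (3 or 4 present, an absent one reads None): flat-bottomed slab 90 long (x) x 42 wide (y) x 24 mm high, rounded at its +x end, with an upright grip rib 56 (x) x 14 (y), centred on top, 24 to 44 mm high. 0.08 to 0.17 kg. Origin: centre of the underside, z up. Lies rib up on the bench left of the press, any yaw
- shell2: white plastic leg shell of a toy robot, four alike (3 or 4 present, an absent one reads None): flat-bottomed slab 90 long (x) x 42 wide (y) x 24 mm high, rounded at its +x end, with an upright grip rib 56 (x) x 14 (y), centred on top, 24 to 44 mm high. 0.08 to 0.17 kg. Origin: centre of the underside, z up. Lies rib up on the bench left of the press, any yaw
- shell3: white plastic leg shell of a toy robot, four alike (3 or 4 present, an absent one reads None): flat-bottomed slab 90 long (x) x 42 wide (y) x 24 mm high, rounded at its +x end, with an upright grip rib 56 (x) x 14 (y), centred on top, 24 to 44 mm high. 0.08 to 0.17 kg. Origin: centre of the underside, z up. Lies rib up on the bench left of the press, any yaw
- press: grey steel press housing fixed to the bench, 150 deep (x) x 284 wide (y) x 100 mm high, origin at the centre of its underside, z up; its front, with the drawer, is at its x = -75 mm and faces the robot more or less. The clamp screw stands on its top at its centre: a boss (radius 52) to 110 mm height, then the collar, then the handle
- drawer (a joint): how far the drawer is pulled out of the press along the press's -x: 0 shut, 0.115 m fully out (stop). Starts nearly shut; sliding friction about 2 N, it stays where it is left
- drawer_in (a point): centre of the drawer's inner floor, 24 mm above the bench, axes as the press's. Inside 109 (x) x 240 mm (y), four bays along y, each 56 wide, between dividers 4 thick, 20 high; other walls 28 high; white front panel 12 thick at -x, its top 59 above the inner floor. Fully out, the inside is clear of the housing; the slot into the housing is 62 high above the inner floor
- drawer_hook (a point): middle of the gap between the drawer's front panel and its bar handle, 70 mm above the bench (the bar's height), axes as the press's. The bar (10 thick, 120 long along y) runs 45 mm before the panel; the gap is 40 (x) by 110 mm (y), open above and below: closed fingers put down into it can pull on the bar or push on the panel
- bay0 (a point): centre of the floor of drawer bay 0 (bay 0 is at the press's +y end, bay 3 at its -y end), axes as the press's; moves with the drawer
- bay1 (a point): centre of the floor of drawer bay 1 (bay 0 is at the press's +y end, bay 3 at its -y end), axes as the press's; moves with the drawer
- bay2 (a point): centre of the floor of drawer bay 2 (bay 0 is at the press's +y end, bay 3 at its -y end), axes as the press's; moves with the drawer
- bay3 (a point): centre of the floor of drawer bay 3 (bay 0 is at the press's +y end, bay 3 at its -y end), axes as the press's; moves with the drawer
- collar (a joint): turn of the clamp screw's collar (aluminium disc with a pointer nose under the handle), rad, growing clockwise from above. It starts anywhere from 0 to 1.6 and comes to its end stop, clamp tight, at 2.4. Until then it turns along with the handle against only 0.06 N m
- handle (a joint): slip of the handle past the collar, rad, growing clockwise from above: 0 at the start and while the clutch carries the collar along. It grows only once the collar is at its stop and the clutch slips, at a steady 0.35 N m. Turned back, the handle takes the collar with it and loosens the clamp
- handle_grip (a point): centre of the black T-bar clamp handle, on the vertical screw axis, 153 mm above the bench: bar 84 long (its x) x 18 wide (its y) x 26 mm high (140 to 166 mm above the bench), to be gripped across its width from above and turned about its centre. The point turns with the handle
- collar_pointer (a point): tip of the collar's pointer nose, 50 mm from the screw axis, 118 mm above the bench. When the clamp is tight it points straight to the press's front (-x), just short of the upright steel stop pin, top 130 mm above the bench
- toy_robot: white and red toy robot figure, 185 mm high, 120 mm wide, standing at the back left; origin at the centre of its feet. Bystander: leave alone
- glue_bottle: white bottle, 130 mm high, 48 mm across, standing at the back; origin at its underside. Bystander: leave alone
- rotary_tool: grey hand-held rotary tool, 185 mm long (x), 40 mm thick, lying to the right of the press; origin under its middle. Bystander: leave alone
Things that resemble listed ones, but are neither listed nor needed, are in the scene too. What is shaped like the shell0 but black or blue is not meant. What is shaped like the shell2 but green or purple is not meant.

How it is judged (in metres and radians):
On the way, in this order (a step that is already met when the one before it is completed fails the run):
1. every shell present lies flat in a drawer bay, rib up, in the drawer pulled out (x of shell0 in the frame of drawer_in between -0.016 and 0.016 m and y of shell0 in the frame of drawer_in between -0.106 and 0.106 m and z of shell0 in the frame of drawer_in between -0.006 and 0.007 m and angle between each of shell0, shell1, shell2, shell3's own z axis and vertical below 0.15 rad and x of shell1 in the frame of drawer_in between -0.016 and 0.016 m and y of shell1 in the frame of drawer_in between -0.106 and 0.106 m and z of shell1 in the frame of drawer_in between -0.006 and 0.007 m and x of shell2 in the frame of drawer_in between -0.016 and 0.016 m and y of shell2 in the frame of drawer_in between -0.106 and 0.106 m and z of shell2 in the frame of drawer_in between -0.006 and 0.007 m and x of shell3 in the frame of drawer_in between -0.016 and 0.016 m and y of shell3 in the frame of drawer_in between -0.106 and 0.106 m and z of shell3 in the frame of drawer_in between -0.006 and 0.007 m and value of joint drawer above 0.07 m), for 0.2 s.
2. the drawer is shut with the shells in it (x of shell0 in the frame of drawer_in between -0.016 and 0.016 m and y of shell0 in the frame of drawer_in between -0.106 and 0.106 m and z of shell0 in the frame of drawer_in between -0.006 and 0.007 m and angle between each of shell0, shell1, shell2, shell3's own z axis and vertical below 0.15 rad and x of shell1 in the frame of drawer_in between -0.016 and 0.016 m and y of shell1 in the frame of drawer_in between -0.106 and 0.106 m and z of shell1 in the frame of drawer_in between -0.006 and 0.007 m and x of shell2 in the frame of drawer_in between -0.016 and 0.016 m and y of shell2 in the frame of drawer_in between -0.106 and 0.106 m and z of shell2 in the frame of drawer_in between -0.006 and 0.007 m and x of shell3 in the frame of drawer_in between -0.016 and 0.016 m and y of shell3 in the frame of drawer_in between -0.106 and 0.106 m and z of shell3 in the frame of drawer_in between -0.006 and 0.007 m and value of joint drawer below 0.008 m), for 0.2 s.
3. the clamp is tight and the handle's clutch has slipped (value of joint collar above 2.3 rad and value of joint handle above 0.06 rad and value of joint drawer below 0.008 m), for 0.1 s.
At the end, for the whole second after the job is handed in: every shell present lies flat (tilt under 0.15 rad, within 7 mm of the floor) in a bay of the drawer, at rest; the drawer is within 8 mm of shut; the collar is within 0.1 rad of its stop and the handle has slipped by 0.06 to 0.9 rad (all of step 3 and x of shell0 in the frame of drawer_in between -0.016 and 0.016 m and y of shell0 in the frame of drawer_in between -0.106 and 0.106 m and z of shell0 in the frame of drawer_in between -0.006 and 0.007 m and angle between each of shell0, shell1, shell2, shell3's own z axis and vertical below 0.15 rad and x of shell1 in the frame of drawer_in between -0.016 and 0.016 m and y of shell1 in the frame of drawer_in between -0.106 and 0.106 m and z of shell1 in the frame of drawer_in between -0.006 and 0.007 m and x of shell2 in the frame of drawer_in between -0.016 and 0.016 m and y of shell2 in the frame of drawer_in between -0.106 and 0.106 m and z of shell2 in the frame of drawer_in between -0.006 and 0.007 m and x of shell3 in the frame of drawer_in between -0.016 and 0.016 m and y of shell3 in the frame of drawer_in between -0.106 and 0.106 m and z of shell3 in the frame of drawer_in between -0.006 and 0.007 m and value of joint handle below 0.9 rad and linear speed of each of shell0, shell1, shell2, shell3 below 0.03 m/s); the robot touches nothing.
It fails at once if the handle is turned on more than 0.9 rad (an eighth of a turn, and a little) past the slip (value of joint handle above 0.9 rad).
It fails at once if the toy robot is moved by more than 30 mm or knocked over (distance of toy_robot from where it was at the start of the episode above 0.03 m or angle between toy_robot's own z axis and vertical above 0.5 rad).
It fails at once if the glue bottle is moved by more than 30 mm or knocked over (distance of glue_bottle from where it was at the start of the episode above 0.03 m or angle between glue_bottle's own z axis and vertical above 0.5 rad).
It fails at once if the rotary tool is moved by more than 30 mm or knocked over (distance of rotary_tool from where it was at the start of the episode above 0.03 m or angle between rotary_tool's own z axis and vertical above 0.5 rad).
Of shell0, shell1, shell2, shell3 only 3 to 4 are there at a start; the rules pass over those that are not, and their reading is None.
At some moment in a run one of shell0, shell1, shell2, shell3 may be knocked a few centimetres aside while the robot is not near it.
It also fails if it takes over 210 s, if anything falls off the work surface, if the arm or the gripper's body presses on something with over 40 N, if the wrist force passes 120 N, or if a joint passes its speed limit or range.

## Working session

There is one attempt and no reset: what is moved stays moved. The work goes in short steps, Python scripts to look and compute and a tool call to move; the robot and the scene stay as the last step left them, time stands still between calls to the robot, and variables do not carry over. Pictures are saved under pics/ and viewed, about 12 in all and at most 16, crops included, and the job is handed in when it is done.

Besides the shell and the picture viewer there is one more tool, called after "Call:" as name(argument=value, ...) on one line, values as JSON. drive_tool: Moves the arm, as the interface text tells. Its arguments: {"type":"object","properties":{"moves":{"type":"array","items":{"type":"object","properties":{"tx":{"type":"number"},"ty":{"type":"number"},"tz":{"type":"number"},"turn":{"type":"number"},"gripper":{"type":"number"}}}},"force":{"type":"number"}},"required":["moves"]}

```bash
mkdir -p pics; ls
cat > h.py <<'E'
import numpy as np, cv2
from rig import bot
def save(name,img): cv2.imwrite('pics/'+name+'.png',cv2.cvtColor(img,cv2.COLOR_RGB2BGR))
def KD(c): return np.array([[c['fx'],0,c['cx']],[0,c['fy'],c['cy']],[0,0,1.]]),np.array(c['D'],float)
def cap(name):
    o=bot.get_obs(); c=bot.capture(name)
    if name=='wrist':
        T=np.array(c['tool_from_camera']); R=np.array(o['tcp_rot']);p=np.array(o['position'])
        Rw=R@T[:3,:3]; o_=R@T[:3,3]+p
        c['R']=Rw.T; c['t']=-Rw.T@o_
    c['R']=np.array(c['R']);c['t']=np.array(c['t'])
    return c
def cast(c,px,z):
    K,D=KD(c); u=cv2.undistortPoints(np.array(px,float).reshape(-1,1,2),K,D).reshape(-1,2)
    d=np.c_[u,np.ones(len(u))]@c['R']; o=-c['R'].T@c['t']
    return o+d*((z-o[2])/d[:,2])[:,None]
def proj(c,X):
    K,D=KD(c); return cv2.projectPoints(np.array(X,float).reshape(-1,3),cv2.Rodrigues(c['R'])[0],c['t'],K,D)[0].reshape(-1,2)
E
python3 - <<'E'
from h import *
import pickle
o=bot.get_obs();print(o)
for n in('scene','top'):
    c=cap(n);pickle.dump(c,open(n+'0.pkl','wb'));save(n+'0',cv2.resize(c['img'],(800,600)));print(n,-c['R'].T@c['t'],c['R'])
E
```

```text
pics
{'clock': 0.0, 'q': array([ 5.77825448e+01,  3.02801468e+01,  8.21553346e+01,  2.51154892e-03,
        6.76895825e+01, -1.02283307e+01]), 'joint_vel': array([ 0.04066773, -0.02000647,  0.0295226 ,  0.00770223, -0.14472537,
       -0.1460043 ]), 'effort': array([ 8.65936217e-04, -4.42336857e+01, -1.78034413e+01, -3.02178414e-04,
        8.44679569e-03, -1.67855268e-05]), 'position': array([0.2335716 , 0.57888267, 0.19922687]), 'tcp_rot': array([[-9.27248440e-01,  3.74444783e-01, -1.19802118e-03],
       [ 3.74446455e-01,  9.27246742e-01, -1.82507468e-03],
       [ 4.27471545e-04, -2.14089243e-03, -9.99997617e-01]]), 'ft_force': array([-0.36418215,  0.30886596, -0.12548943]), 'moment': array([-0.0426374 , -0.04486954,  0.01612523]), 'grip_width': 0.08566448494827716}
scene [ 1.07728054 -0.53497274  1.06833096] [[ 0.67703893  0.73594268 -0.00258103]
 [ 0.5695534  -0.5261818  -0.63145992]
 [-0.46607639  0.42605291 -0.77540422]]
top [ 0.37730147 -0.01796474  1.68636231] [[-0.00534922 -0.99997862 -0.00376207]
 [-0.99398468  0.00572862 -0.10936925]
 [ 0.10938847  0.0031544  -0.99399407]]
```

View pics/top0.png

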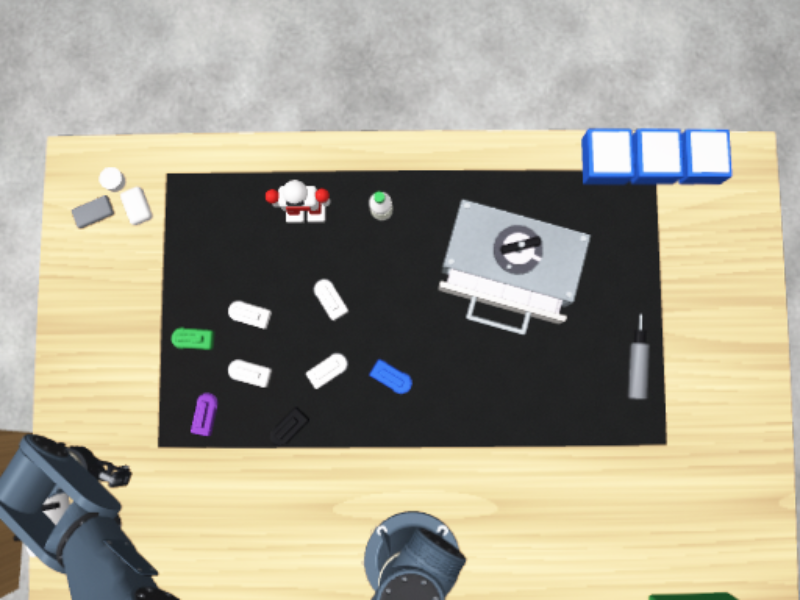

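View pics/scene0.png

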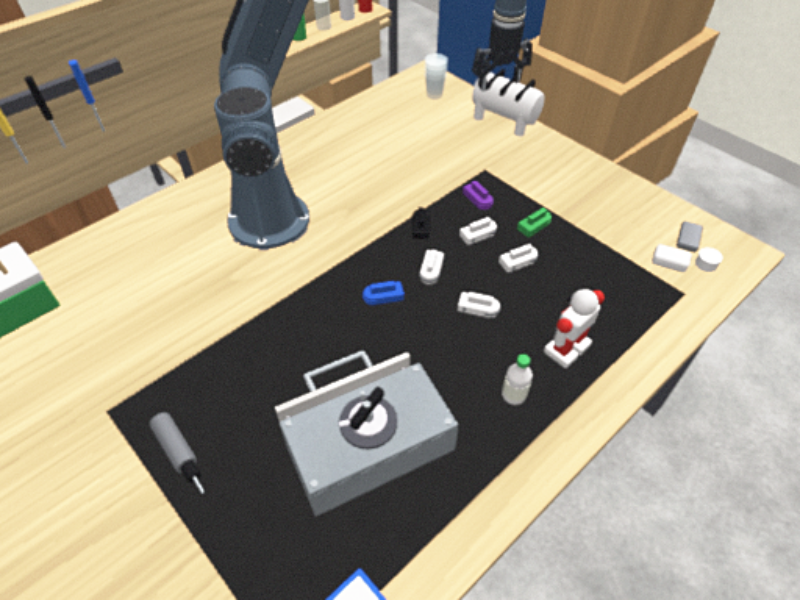

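Top view (800x600 px): white shells at (249,314), (330,299), (249,373), (326,370). The blue (391,376), green (192,338), purple (204,414) and black (290,425) pieces are decoys. The press is at (515,255), the handle at (521,245), the bar handle at (497,327) and the rotary tool at (639,370). Next I measure these.

```bash
cat >> h.py <<'E'
def shells(c,z=0.024,roi=None,amin=100,thr=150):
    im=c['img'].astype(int); m=((im.min(2)>thr)&(im.max(2)-im.min(2)<40)).astype(np.uint8)
    if roi is not None:
        k=np.zeros_like(m); x0,y0,x1,y1=roi; k[y0:y1,x0:x1]=1; m*=k
    out=[]
    for q in cv2.findContours(m,cv2.RETR_EXTERNAL,cv2.CHAIN_APPROX_NONE)[0]:
        if cv2.contourArea(q)<amin: continue
        X=cast(c,q.reshape(-1,2),z)[:,:2]
        (cx,cy),(w,h),a=cv2.minAreaRect((X*1000).astype(np.float32))
        if w<h: w,h,a=h,w,a+90
        out.append((np.array([cx,cy])/1000,w,h,(a+90)%180-90,q.reshape(-1,2).mean(0)))
    return out
E
python3 - <<'E'
from h import *
import pickle
c=pickle.load(open('top0.pkl','rb'))
for s in shells(c,0.024,(140,170,235,255),60): print('shell',s[0].round(3),round(s[1]),round(s[2]),round(s[3],1),s[4].round())
im=c['img']
# press corners on top (z=.1) and hook bar, handle
k=1/1.5625
P=np.array([[463,201],[589,236],[573,303],[441,268]])*k
X=cast(c,P,.1);print('press top',X.round(3),X.mean(0).round(3))
for i in range(4): print(np.linalg.norm(X[i]-X[(i+1)%4]).round(3))
d=X[1]-X[0];print('y-axis dir ang',np.degrees(np.arctan2(d[1],d[0])))
B=cast(c,np.array([[467,317],[525,331]])*k,.07);print('bar',B,B.mean(0))
H=cast(c,np.array([[502,250],[540,240]])*k,.166);print('handle',H.mean(0),H[0]-H[1])
C=cast(c,np.array([[539,260],[508,267]])*k,.118);print('pointer/pin',C)
for n,z in(('top',0),('scene',0)):
    cc=pickle.load(open(n+'0.pkl','rb')); g=cc['img']
    save(n+'crop0',cv2.resize(g[115:215,270:390] if n=='top' else g[220:330,170:300],(800,660))[:600])
E
```

```text
shell [0.405 0.358] 91 43 74.6 [159. 238.]
shell [0.411 0.185] 89 43 -56.5 [209. 237.]
shell [0.534 0.36 ] 91 42 73.2 [159. 201.]
shell [0.567 0.181] 90 43 31.8 [211. 191.]
press top [[ 0.764 -0.111  0.1  ]
 [ 0.687 -0.377  0.1  ]
 [ 0.545 -0.338  0.1  ]
 [ 0.62  -0.063  0.1  ]] [ 0.654 -0.222  0.1  ]
0.277
0.147
0.286
0.151
y-axis dir ang -106.06586532705889
bar [[ 0.51924225 -0.1176762   0.07      ]
 [ 0.48868603 -0.24046678  0.07      ]] [ 0.50396414 -0.17907149  0.07      ]
handle [ 0.65618236 -0.22288613  0.166     ] [-0.02017394  0.0774412   0.        ]
pointer/pin [[ 0.63313497 -0.26616822  0.118     ]
 [ 0.61872468 -0.2012344   0.118     ]]
```

View pics/topcrop0.png

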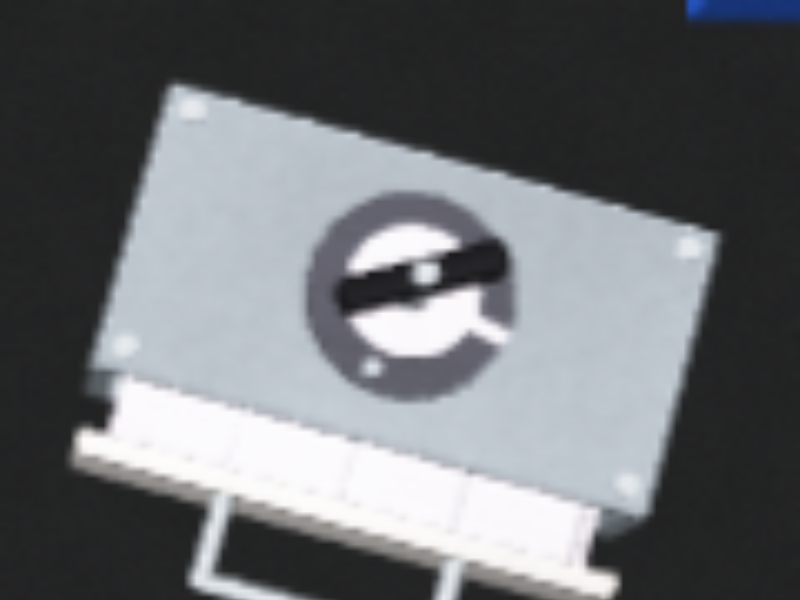

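The press sits at about (0.655,-0.2225) with yaw about -15.6°, so the hook comes to about (0.528,-0.187). The handle and corner measurements agree. The drawer is a few centimetres open. Next I move over the hook, fingers closed.

```bash
cat >> h.py <<'E'
def go(x,y,z,yy=None,quiet=False):
    o=bot.get_obs(); R=np.array(o['tcp_rot']); p=np.array(o['position'])
    d=R.T@(np.array([x,y,z])-p)*100
    cur=np.degrees(np.arctan2(R[1,1],R[0,1]))
    s='' if yy is None else ' turn %.3f'%np.radians((cur-yy+90)%180-90)
    print('t=%.1f'%o['clock'],'pos',p.round(4),'yy %.1f'%cur,'w %.4f'%o['grip_width'],'F',np.round(o['ft_force'],1),'| tx %.2f ty %.2f tz %.2f'%tuple(d)+s)
E
python3 -c "
from h import *
go(.528,-.187,.22,74.4)"
```

```text
t=0.1 pos [0.2336 0.5789 0.1993] yy 68.0 w 0.0854 F [-1.   0.4  0.1] | tx -55.98 ty -60.00 tz -1.97 turn -0.112
```

Call:
drive_tool(moves=[{"tx": -28,"ty": -30,"tz": -2,"turn": -0.112,"gripper": 1},{"tx": -28,"ty": -30,"tz": -2,"turn": -0.112,"gripper": 1},{"tx": -28,"ty": -30,"tz": -2,"turn": -0.112,"gripper": 1},{"tx": -28,"ty": -30,"tz": -2,"turn": -0.112,"gripper": 1},{"tx": -28,"ty": -30,"tz": -2,"turn": -0.112,"gripper": 1},{"tx": -28,"ty": -30,"tz": -2,"turn": -0.112,"gripper": 1},{"tx": -28,"ty": -30,"tz": -2,"turn": -0.112,"gripper": 1},{"tx": -28,"ty": -30,"tz": -2,"turn": -0.112,"gripper": 1},{"tx": -56,"ty": -60,"tz": -2,"turn": -0.112,"gripper": 1},{"tx": -56,"ty": -60,"tz": -2,"turn": -0.112,"gripper": 1}])

```text
clock: 1.1
position: [0.4135, 0.1114, 0.2199]
tcp_rot: [[-0.963, 0.268, 0.0], [0.268, 0.963, 0.0], [-0.0, 0.0, -1.0]]
ft_force: [1.7, 0.5, 0.2]
grip_width: -0.0002
```

```bash
python3 -c "
from h import *
go(.528,-.187,.22,74.4)"
```

```text
t=1.1 pos [0.4135 0.1114 0.2199] yy 74.4 w -0.0002 F [1.7 0.5 0.2] | tx -19.04 ty -25.67 tz -0.02 turn 0.000
```

Call:
drive_tool(moves=[{"tx": -19,"ty": -25.5,"tz": 0,"gripper": 1},{"tx": -19,"ty": -25.5,"tz": 0,"gripper": 1},{"tx": -19,"ty": -25.5,"tz": 0,"gripper": 1},{"tx": -19,"ty": -25.5,"tz": 0,"gripper": 1},{"tx": -19,"ty": -25.5,"tz": 0,"gripper": 1},{"tx": -19,"ty": -25.5,"tz": 0,"gripper": 1},{"tx": -19,"ty": -25.5,"tz": 0,"gripper": 1},{"tx": -19,"ty": -25.5,"tz": 0,"gripper": 1},{"tx": -19,"ty": -25.5,"tz": 0,"gripper": 1}])

```text
schema error: expected keys tx, ty, tz, turn, gripper
```

```bash
python3 -c "
from h import *
go(.528,-.187,.22,74.4)
c=cap('wrist');save('w1',c['img'])
print(proj(c,[[.528,-.187,.07],[.655,-.2225,.166]]))
import pickle;pickle.dump(c,open('w1.pkl','wb'))"
```

```text
t=1.1 pos [0.4135 0.1114 0.2199] yy 74.4 w -0.0002 F [1.7 0.5 0.2] | tx -19.04 ty -25.67 tz -0.02 turn 0.000
[[ 84.67712482 300.58275468]
 [ 61.3095587  434.59594048]]
```

View pics/w1.png

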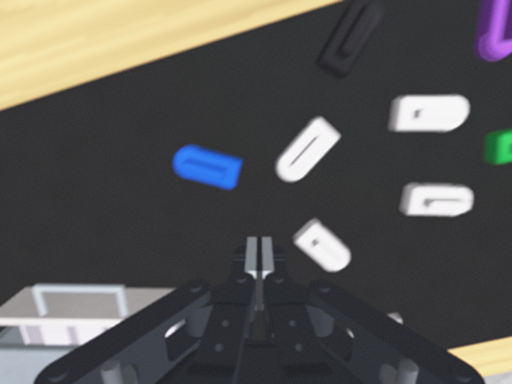

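The wrist view has all four white shells at (308,150), (430,112), (438,200) and (322,245). The drawer front and bar are at (80,300), which matches the projected hook (85,300).

Call:
drive_tool(moves=[{"tx": -19,"ty": -25.6,"tz": 0,"turn": 0,"gripper": 1},{"tx": -19,"ty": -25.6,"tz": 0,"turn": 0,"gripper": 1},{"tx": -19,"ty": -25.6,"tz": 0,"turn": 0,"gripper": 1},{"tx": -19,"ty": -25.6,"tz": 0,"turn": 0,"gripper": 1},{"tx": -19,"ty": -25.6,"tz": 0,"turn": 0,"gripper": 1},{"tx": -19,"ty": -25.6,"tz": 0,"turn": 0,"gripper": 1},{"tx": -19,"ty": -25.6,"tz": 0,"turn": 0,"gripper": 1},{"tx": -19,"ty": -25.6,"tz": 0,"turn": 0,"gripper": 1},{"tx": -19,"ty": -25.6,"tz": 0,"turn": 0,"gripper": 1}])

```text
clock: 2.05
position: [0.5266, -0.1831, 0.2191]
tcp_rot: [[-0.963, 0.269, -0.002], [0.269, 0.963, 0.002], [0.003, 0.001, -1.0]]
ft_force: [-0.3, 0.8, 0.7]
grip_width: 0.0001
```

```bash
python3 -c "
from h import *
go(.528,-.187,.055,74.4)
c=cap('wrist')
im=c['img'].copy()
u=np.array([.963,-.269,0]);v=np.array([.269,.963,0]);h=np.array([.528,-.187,.07])
for P,col in ((h,(255,0,0)),(h-u*.025-v*.06,(0,255,0)),(h-u*.025+v*.06,(0,255,0)),(h+u*.02+v*.13+[0,0,.013],(0,0,255)),(h+u*.02-v*.13+[0,0,.013],(0,0,255))):
    q=proj(c,P)[0];print(q.round(1));cv2.circle(im,(int(q[0]),int(q[1])),2,col,-1)
save('w2',im)"
```

```text
t=2.0 pos [ 0.5266 -0.1831  0.2191] yy 74.4 w 0.0001 F [-0.3  0.8  0.7] | tx -0.29 ty -0.36 tz 16.41 turn 0.000
[256.5 177. ]
[206.7 156.9]
[306.1 156.9]
[363.3 195.7]
[149.5 195.7]
```

View pics/w2.png

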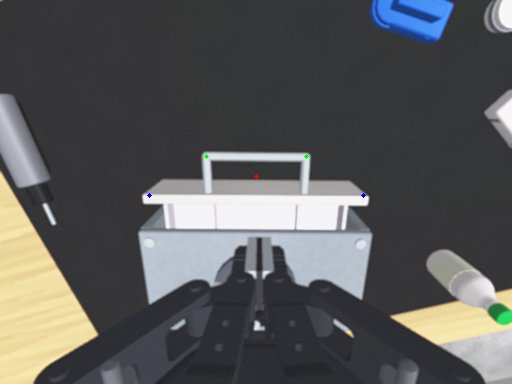

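Call:
drive_tool(moves=[{"tx": -0.3,"ty": -0.3,"tz": 8,"turn": 0,"gripper": 1},{"tx": -0.3,"ty": -0.3,"tz": 8,"turn": 0,"gripper": 1},{"tx": -0.3,"ty": -0.3,"tz": 12,"turn": 0,"gripper": 1},{"tx": -0.3,"ty": -0.3,"tz": 14,"turn": 0,"gripper": 1},{"tx": -0.3,"ty": -0.3,"tz": 16.4,"turn": 0,"gripper": 1},{"tx": -0.3,"ty": -0.3,"tz": 16.4,"turn": 0,"gripper": 1},{"tx": 1,"ty": -0.3,"tz": 16.4,"turn": 0,"gripper": 1},{"tx": 2,"ty": -0.3,"tz": 16.4,"turn": 0,"gripper": 1},{"tx": 3,"ty": -0.3,"tz": 16.4,"turn": 0,"gripper": 1},{"tx": 4,"ty": -0.3,"tz": 16.4,"turn": 0,"gripper": 1}])

```text
clock: 3.1
position: [0.4878, -0.176, 0.0568]
tcp_rot: [[-0.963, 0.268, 0.001], [0.268, 0.963, -0.001], [-0.001, -0.0, -1.0]]
ft_force: [0.5, -0.7, -0.6]
grip_width: 0.0001
```

Call:
drive_tool(moves=[{"tx": 1,"ty": 0,"tz": 0,"turn": 0,"gripper": 1},{"tx": 2,"ty": 0,"tz": 0,"turn": 0,"gripper": 1},{"tx": 3,"ty": 0,"tz": 0,"turn": 0,"gripper": 1},{"tx": 4,"ty": 0,"tz": 0,"turn": 0,"gripper": 1},{"tx": 4.6,"ty": 0,"tz": 0,"turn": 0,"gripper": 1},{"tx": 5,"ty": 0,"tz": 0,"turn": 0,"gripper": 1},{"tx": 5,"ty": 0,"tz": 0,"turn": 0,"gripper": 1}])

```text
clock: 3.8
position: [0.4396, -0.1629, 0.0558]
tcp_rot: [[-0.963, 0.269, -0.0], [0.269, 0.963, 0.0], [0.001, 0.0, -1.0]]
ft_force: [0.4, 0.1, -0.1]
grip_width: -0.0
```

Call:
drive_tool(moves=[{"tx": 0.4,"ty": 0,"tz": 0,"turn": 0,"gripper": 1},{"tx": 0.8,"ty": 0,"tz": 0,"turn": 0,"gripper": 1},{"tx": 1.2,"ty": 0,"tz": 0,"turn": 0,"gripper": 1},{"tx": 1.4,"ty": 0,"tz": 0,"turn": 0,"gripper": 1}])

```text
clock: 4.2
position: [0.426, -0.159, 0.0557]
tcp_rot: [[-0.963, 0.268, -0.001], [0.268, 0.963, 0.0], [0.001, 0.0, -1.0]]
ft_force: [0.5, -0.5, -0.2]
grip_width: 0.0001
```

```bash
python3 -c "
from h import *
go(.428,-.16,.055,74.4)
c=cap('top');save('t1',cv2.resize(c['img'][100:260,240:400],(640,640))[:600])
import pickle;pickle.dump(c,open('t1.pkl','wb'))"
```

```text
t=4.2 pos [ 0.426  -0.159   0.0557] yy 74.4 w 0.0001 F [ 0.5 -0.5 -0.2] | tx -0.22 ty -0.05 tz 0.07 turn 0.000
```

View pics/t1.png

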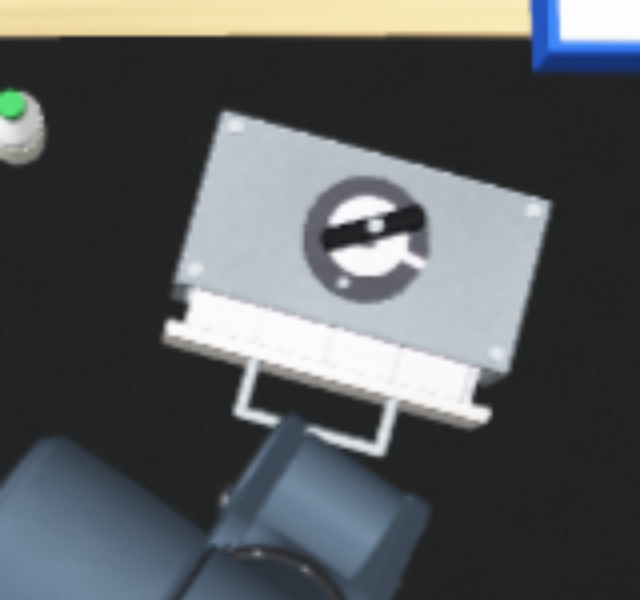

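```bash
python3 -c "
from h import *
import pickle
a=pickle.load(open('top0.pkl','rb'))['img'].astype(int);b=pickle.load(open('t1.pkl','rb'))['img'].astype(int)
d=np.abs(a-b).max(2)[120:205,280:375]; print('diff px',(d>40).sum())
c=cap('wrist');im=c['img'].copy()
for z in (.0557,.07,.1):
    q=proj(c,[[.426,-.159,z]])[0];print(q);cv2.circle(im,(int(q[0]),int(q[1])),2,(255,0,0),-1)
save('w3',im); s=cap('scene'); save('s3',cv2.resize(s['img'][190:330,150:300],(640,600)))
save('c3',np.hstack([cv2.resize(im,(400,300)),cv2.resize(s['img'][180:330,150:310],(400,300),interpolation=cv2.INTER_CUBIC)]))"
```

```text
diff px 2
[259.49519574 226.84194419]
[259.52896193 236.13462993]
[259.61959302 261.08936642]
```

View pics/c3.png

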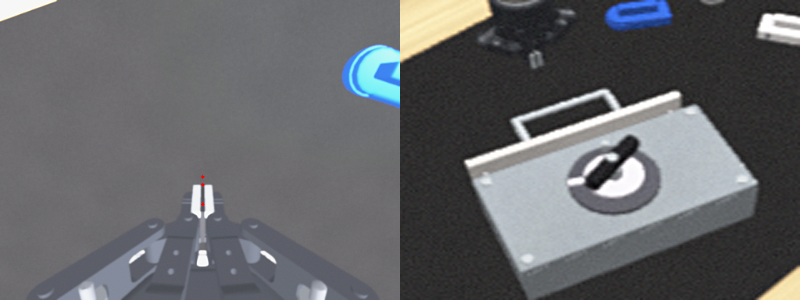

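```bash
python3 -c "
from h import *
s=cap('scene')
for z in (.0557,.075,.09): print(z,proj(s,[[.426,-.159,z]]))
for P in ([.504,-.179,.07],[.504,-.179,.05],[.504,-.179,.09]): print('bar',P,proj(s,[P]))
c=cap('wrist');print(np.array(c['tool_from_camera']).round(3))
save('c4',cv2.resize(s['img'][185:245,170:250],(800,600),interpolation=cv2.INTER_CUBIC))"
```

```text
0.0557 [[203.99226357 216.49624474]]
0.075 [[203.3713633  212.94783727]]
0.09 [[202.87815513 210.130114  ]]
bar [0.504, -0.179, 0.07] [[213.96319727 232.38210614]]
bar [0.504, -0.179, 0.05] [[214.49139272 235.93430502]]
bar [0.504, -0.179, 0.09] [[213.42095324 228.73677492]]
[[ 0.    -0.947 -0.321  0.082]
 [ 1.     0.    -0.001 -0.   ]
 [ 0.001 -0.321  0.947 -0.174]
 [ 0.     0.     0.     1.   ]]
```

View pics/c4.png

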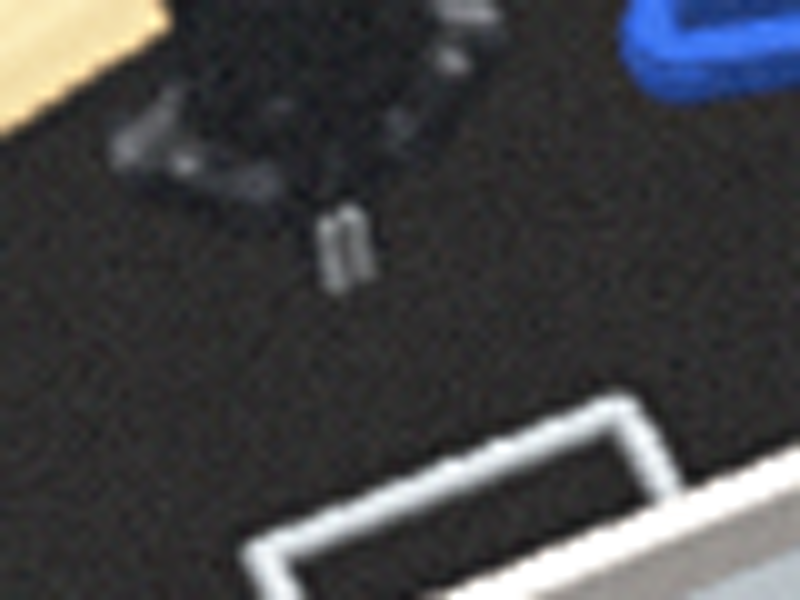

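The drawer has not moved. Two views show the visible fingertips about 13 mm above the nominal TCP, so the fingers slid over the bar. I'll redo the hook deeper, at TCP z 0.03.

Call:
drive_tool(moves=[{"tx": 0,"ty": 0,"tz": -4.5,"turn": 0,"gripper": 1},{"tx": 0,"ty": 0,"tz": -6,"turn": 0,"gripper": 1},{"tx": -5,"ty": 0,"tz": -6,"turn": 0,"gripper": 1},{"tx": -10.6,"ty": 0,"tz": -6,"turn": 0,"gripper": 1},{"tx": -10.6,"ty": 0,"tz": -6,"turn": 0,"gripper": 1},{"tx": -10.6,"ty": 0,"tz": -5,"turn": 0,"gripper": 1},{"tx": -10.6,"ty": 0,"tz": -2,"turn": 0,"gripper": 1},{"tx": -10.6,"ty": 0,"tz": 1,"turn": 0,"gripper": 1},{"tx": -10.6,"ty": 0,"tz": 2.6,"turn": 0,"gripper": 1},{"tx": -10.6,"ty": 0,"tz": 2.6,"turn": 0,"gripper": 1}])

```text
clock: 5.45
position: [0.5242, -0.1854, 0.0267]
tcp_rot: [[-0.963, 0.269, -0.008], [0.269, 0.963, 0.005], [0.009, 0.002, -1.0]]
ft_force: [-0.1, 1.0, 1.3]
grip_width: 0.0002
```

Call:
drive_tool(moves=[{"tx": 0,"ty": 0,"tz": 0,"turn": 0,"gripper": 1},{"tx": 0.5,"ty": 0,"tz": 0,"turn": 0,"gripper": 1},{"tx": 1,"ty": 0,"tz": 0,"turn": 0,"gripper": 1},{"tx": 1.5,"ty": 0,"tz": 0,"turn": 0,"gripper": 1},{"tx": 2,"ty": 0,"tz": 0,"turn": 0,"gripper": 1},{"tx": 2.5,"ty": 0,"tz": 0,"turn": 0,"gripper": 1}])

```text
clock: 6.05
position: [0.5053, -0.1814, 0.0306]
tcp_rot: [[-0.963, 0.268, 0.003], [0.268, 0.963, -0.001], [-0.003, -0.001, -1.0]]
ft_force: [3.1, 0.4, 1.7]
grip_width: 0.0002
```

Force is now 3 N, which matches the drawer friction. I'll continue the pull.

Call:
drive_tool(moves=[{"tx": 0.9,"ty": 0,"tz": 0,"turn": 0,"gripper": 1},{"tx": 1.8,"ty": 0,"tz": 0,"turn": 0,"gripper": 1},{"tx": 2.7,"ty": 0,"tz": 0,"turn": 0,"gripper": 1},{"tx": 3.6,"ty": 0,"tz": 0,"turn": 0,"gripper": 1},{"tx": 4.5,"ty": 0,"tz": 0,"turn": 0,"gripper": 1},{"tx": 5.3,"ty": 0,"tz": 0,"turn": 0,"gripper": 1},{"tx": 6,"ty": 0,"tz": 0,"turn": 0,"gripper": 1},{"tx": 6.6,"ty": 0,"tz": 0,"turn": 0,"gripper": 1},{"tx": 7,"ty": 0,"tz": 0,"turn": 0,"gripper": 1},{"tx": 7,"ty": 0,"tz": 0,"turn": 0,"gripper": 1}])

```text
clock: 7.05
position: [0.4358, -0.1616, 0.0296]
tcp_rot: [[-0.963, 0.268, -0.002], [0.268, 0.963, 0.001], [0.003, 0.001, -1.0]]
ft_force: [0.2, 0.3, -0.0]
grip_width: 0.0004
```

Call:
drive_tool(moves=[{"tx": 0.4,"ty": 0,"tz": 0,"turn": 0,"gripper": 1},{"tx": 0.8,"ty": 0,"tz": 0,"turn": 0,"gripper": 1},{"tx": 1.0,"ty": 0,"tz": 0,"turn": 0,"gripper": 1}])

```text
clock: 7.35
position: [0.4356, -0.1632, 0.0304]
tcp_rot: [[-0.962, 0.272, 0.016], [0.272, 0.962, -0.008], [-0.018, -0.003, -1.0]]
ft_force: [17.4, 1.6, -5.8]
grip_width: 0.0002
```

Call:
drive_tool(moves=[{"tx": -1.6,"ty": 0,"tz": 0,"turn": 0,"gripper": 1},{"tx": -1.6,"ty": 0,"tz": -2,"turn": 0,"gripper": 1},{"tx": -1.6,"ty": 0,"tz": -7,"turn": 0,"gripper": 1},{"tx": -1.6,"ty": 0,"tz": -12,"turn": 0,"gripper": 1},{"tx": -1.6,"ty": 4,"tz": -15,"turn": 0,"gripper": 0.5},{"tx": -1.6,"ty": 9,"tz": -17,"turn": 0,"gripper": 0.5},{"tx": -1.6,"ty": 14,"tz": -18,"turn": 0,"gripper": 0.5},{"tx": -1.6,"ty": 19,"tz": -18,"turn": 0,"gripper": 0.5},{"tx": -1.6,"ty": 24,"tz": -18,"turn": 0,"gripper": 0.5},{"tx": -1.6,"ty": 28,"tz": -18,"turn": 0,"gripper": 0.5}])

```text
clock: 8.35
position: [0.5172, 0.108, 0.2095]
tcp_rot: [[-0.964, 0.268, -0.002], [0.268, 0.964, -0.0], [0.002, -0.001, -1.0]]
ft_force: [-0.4, 0.6, -1.0]
grip_width: 0.0427
```

Run:
```python
from h import *
import pickle
go(.46,.2,.22,74.4)
c=cap('top');pickle.dump(c,open('t2.pkl','wb'));s=cap('scene')
w=cap('wrist')
# overlay predicted bays with drawer in centre x_p guess
C=np.array([.655,-.2225,0]);u=np.array([.963,-.269,0]);v=np.array([.269,.963,0])
im=cv2.resize(c['img'],None,fx=4,fy=4,interpolation=cv2.INTER_CUBIC)
def dot(P,col):
    q=(proj(c,P)[0]+.5)*4-.5;cv2.circle(im,(int(q[0]),int(q[1])),3,col,-1)
xb=-.2427 # bar
dot(C+u*xb+[0,0,.07],(255,0,0)); dot(C+u*xb+v*.06+[0,0,.07],(255,0,0)); dot(C+u*xb-v*.06+[0,0,.07],(255,0,0))
xc=xb+.045+.012+.0545
for i in range(4): dot(C+u*xc+v*(.09-.06*i)+[0,0,.024],(0,200,0))
for y in(.12,-.12): dot(C+u*(xc-.0545)+v*y+[0,0,.083],(0,0,255)); dot(C+u*(xc+.0545)+v*y+[0,0,.052],(0,0,255))
save('t2',im[110*4:110*4+600,265*4:265*4+560])
for s_ in shells(c,.024,(140,170,235,255),60): print('top',s_[0].round(3),round(s_[1]),round(s_[2]),round(s_[3],1))
for s_ in shells(w,.024,None,800): print('wr',s_[0].round(3),round(s_[1]),round(s_[2]),round(s_[3],1),s_[4].round())
```

```text
t=8.3 pos [0.5172 0.108  0.2095] yy 74.5 w 0.0427 F [-0.4  0.6 -1. ] | tx 7.97 ty 7.33 tz -1.04 turn 0.001
top [0.405 0.358] 91 43 74.6
top [0.534 0.36 ] 91 42 73.2
wr [0.973 0.417] 109 75 2.0 [495. 357.]
wr [ 0.723 -0.377] 146 61 -84.0 [ 22. 351.]
wr [ 0.66  -0.289] 231 87 87.2 [ 46. 310.]
wr [0.566 0.178] 90 42 31.8 [314. 187.]
wr [ 0.537 -0.18 ] 247 226 69.2 [ 70. 231.]
wr [0.532 0.356] 90 42 73.2 [440. 130.]
wr [0.41  0.181] 89 42 -55.7 [293.  68.]
wr [0.404 0.353] 90 41 74.0 [432.  22.]
```

View pics/t2.png

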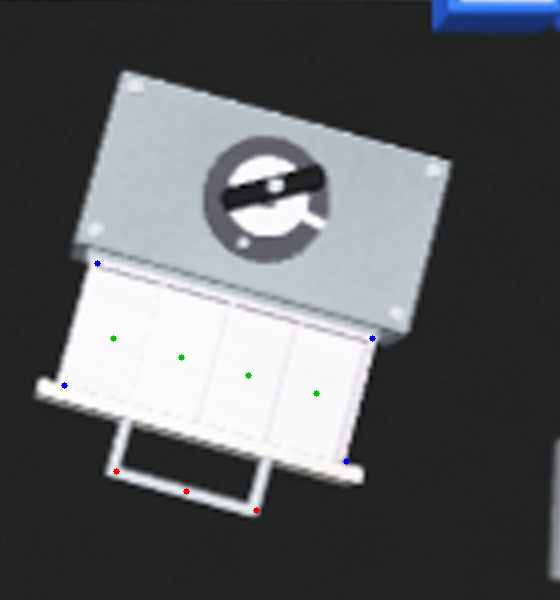

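The drawer is fully out, and the bays line up within about 3 mm. I take the shell at (0.566,0.180) first.

Run:
```python
from h import *
go(.566,.1795,.09,121.8)
```

```text
t=8.5 pos [0.5171 0.1082 0.2091] yy 74.7 w 0.0426 F [-0.3 -0.1 -0.1] | tx -2.86 ty 8.18 tz 11.89 turn -0.821
```

Call:
drive_tool(moves=[{"tx": -2.9,"ty": 4,"tz": 3,"turn": -0.15,"gripper": 0.5},{"tx": -2.9,"ty": 8.2,"tz": 6,"turn": -0.3,"gripper": 0.5},{"tx": -2.9,"ty": 8.2,"tz": 9,"turn": -0.45,"gripper": 0.5},{"tx": -2.9,"ty": 8.2,"tz": 11,"turn": -0.6,"gripper": 0.5},{"tx": -2.9,"ty": 8.2,"tz": 12,"turn": -0.75,"gripper": 0.5},{"tx": -2.9,"ty": 8.2,"tz": 12,"turn": -0.82,"gripper": 0.5},{"tx": -2.9,"ty": 8.2,"tz": 12,"turn": -0.82,"gripper": 0.5},{"tx": -2.9,"ty": 8.2,"tz": 12,"turn": -0.82,"gripper": 0.5}])

```text
clock: 9.3
position: [0.5677, 0.1758, 0.0896]
tcp_rot: [[-0.855, -0.519, -0.001], [-0.519, 0.855, -0.0], [0.001, 0.0, -1.0]]
ft_force: [1.1, 1.0, -0.2]
grip_width: 0.0426
```

Run:
```python
from h import *
w=cap('wrist'); save('w5',w['img'])
for s_ in shells(w,.024,None,800): print('wr',s_[0].round(3),round(s_[1]),round(s_[2]),round(s_[3],1),s_[4].round())
go(.566,.1795,.018,121.8)
```

```text
wr [0.825 0.05 ] 196 56 -17.4 [ 51. 331.]
wr [0.534 0.359] 97 41 73.3 [428. 256.]
wr [0.566 0.178] 88 41 31.8 [263. 191.]
wr [0.415 0.329] 65 25 47.8 [503. 137.]
wr [0.411 0.182] 88 42 -56.2 [374.  39.]
t=9.3 pos [0.568  0.176  0.0899] yy 121.3 w 0.0424 F [ 0.1  0.2 -0.9] | tx -0.01 ty 0.40 tz 7.19 turn -0.009
```

View pics/w5.png

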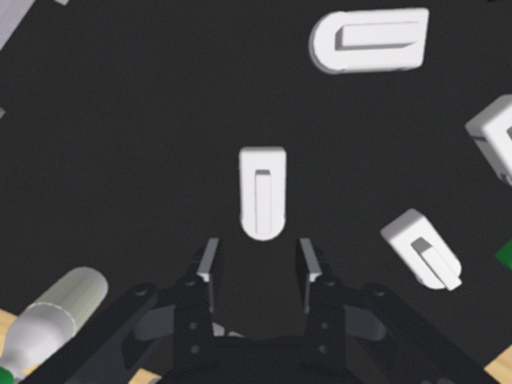

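The wrist view confirms the shell at (0.566,0.178), with its rib at (263,205) aligned to the tool. I descend and grip.

Call:
drive_tool(force=40, moves=[{"tx": 0,"ty": 0.3,"tz": 3,"turn": 0,"gripper": 0.5},{"tx": 0,"ty": 0.3,"tz": 5,"turn": 0,"gripper": 0.5},{"tx": 0,"ty": 0.3,"tz": 6.5,"turn": 0,"gripper": 0.5},{"tx": 0,"ty": 0.3,"tz": 7.2,"turn": 0,"gripper": 0.5},{"tx": 0,"ty": 0.3,"tz": 7.2,"turn": 0,"gripper": 1},{"tx": 0,"ty": 0.3,"tz": 7.2,"turn": 0,"gripper": 1},{"tx": 0,"ty": 0.3,"tz": 7.2,"turn": 0,"gripper": 1},{"tx": 0,"ty": 0.3,"tz": 7.2,"turn": 0,"gripper": 1},{"tx": 0,"ty": 0.3,"tz": 7.2,"turn": 0,"gripper": 1}])

```text
clock: 10.25
position: [0.5669, 0.1797, 0.0184]
tcp_rot: [[-0.853, -0.521, 0.001], [-0.521, 0.853, 0.0], [-0.001, -0.001, -1.0]]
ft_force: [0.2, 0.4, 0.4]
grip_width: 0.0002
```

The gripper shut on nothing (width 0), so I look.

Run:
```python
from h import *
w=cap('wrist'); s=cap('scene')
for s_ in shells(w,.024,None,800): print('wr',s_[0].round(3),round(s_[1]),round(s_[2]),round(s_[3],1),s_[4].round())
p=proj(s,[[.5669,.1797,.0184],[.5669,.1797,.044]]);print(p)
x,y=p[0].astype(int)
save('c6',np.hstack([cv2.resize(w['img'],(400,300)),cv2.resize(s['img'][y-40:y+20,x-40:x+40],(400,300),interpolation=cv2.INTER_CUBIC)]))
```

```text
wr [0.536 0.364] 108 41 73.5 [478. 304.]
wr [0.558 0.173] 71 41 31.8 [258. 214.]
wr [0.419 0.186] 89 25 -58.3 [418.  20.]
[[306.07537671 193.58452919]
 [306.83124858 188.8994939 ]]
```

View pics/c6.png

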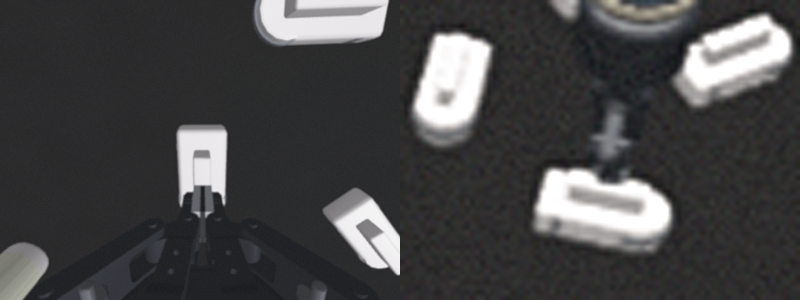

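The fingertips closed just above the rib, so the real tips are about 26 mm above the reported TCP. That also explains the slip over the bar. I open, go lower in small steps and close again.

Call:
drive_tool(force=40, moves=[{"tx": 0,"ty": 0,"tz": 0,"turn": 0,"gripper": 0.5},{"tx": 0,"ty": 0,"tz": 0,"turn": 0,"gripper": 0.5},{"tx": 0,"ty": 0,"tz": 0.5,"turn": 0,"gripper": 0.5},{"tx": 0,"ty": 0,"tz": 0.9,"turn": 0,"gripper": 0.5},{"tx": 0,"ty": 0,"tz": 1.2,"turn": 0,"gripper": 0.5},{"tx": 0,"ty": 0,"tz": 1.2,"turn": 0,"gripper": 1},{"tx": 0,"ty": 0,"tz": 1.2,"turn": 0,"gripper": 1},{"tx": 0,"ty": 0,"tz": 1.2,"turn": 0,"gripper": 1},{"tx": 0,"ty": 0,"tz": 1.2,"turn": 0,"gripper": 1}])

```text
clock: 11.25
position: [0.5665, 0.1796, 0.0058]
tcp_rot: [[-0.853, -0.521, -0.0], [-0.521, 0.853, 0.0], [0.0, 0.0, -1.0]]
ft_force: [-0.9, 0.3, -1.2]
grip_width: 0.0126
```

Call:
drive_tool(force=40, moves=[{"tx": 0,"ty": 0,"tz": 0,"turn": 0,"gripper": 0.5},{"tx": 0,"ty": 0,"tz": 0.2,"turn": 0,"gripper": 0.5},{"tx": 0,"ty": 0,"tz": 0.5,"turn": 0,"gripper": 0.5},{"tx": 0,"ty": 0,"tz": 0.5,"turn": 0,"gripper": 1},{"tx": 0,"ty": 0,"tz": 0.5,"turn": 0,"gripper": 1},{"tx": 0,"ty": 0,"tz": 0.5,"turn": 0,"gripper": 1},{"tx": 0,"ty": 0,"tz": 0.5,"turn": 0,"gripper": 1}])

```text
clock: 11.95
position: [0.5665, 0.1796, 0.0008]
tcp_rot: [[-0.853, -0.521, -0.0], [-0.521, 0.853, -0.0], [0.0, -0.0, -1.0]]
ft_force: [0.4, -0.1, 0.1]
grip_width: 0.0124
```

Call:
drive_tool(moves=[{"tx": 0,"ty": 0,"tz": -2,"turn": 0,"gripper": 1},{"tx": 0,"ty": 0,"tz": -6,"turn": 0,"gripper": 1},{"tx": 0,"ty": 0,"tz": -11,"turn": 0,"gripper": 1},{"tx": 0,"ty": 0,"tz": -14,"turn": 0.14,"gripper": 1},{"tx": 0,"ty": 0,"tz": -14,"turn": 0.28,"gripper": 1},{"tx": 0,"ty": 0,"tz": -14,"turn": 0.42,"gripper": 1}])

```text
clock: 12.55
position: [0.5672, 0.1798, 0.1426]
tcp_rot: [[-0.992, -0.122, 0.003], [-0.122, 0.993, 0.0], [-0.003, 0.0, -1.0]]
ft_force: [-0.3, 0.6, -2.5]
grip_width: 0.0127
```

Run:
```python
from h import *
go(.553,-.0985,.14,74.4)
```

```text
t=12.6 pos [0.5672 0.1798 0.1426] yy 97.0 w 0.0127 F [-0.3  0.6 -2.5] | tx 4.81 ty -27.45 tz 0.24 turn 0.395
```

Call:
drive_tool(moves=[{"tx": 0.8,"ty": -4.8,"tz": 0,"turn": 0.13,"gripper": 1},{"tx": 1.6,"ty": -9.5,"tz": 0,"turn": 0.26,"gripper": 1},{"tx": 2.4,"ty": -14,"tz": 0,"turn": 0.395,"gripper": 1},{"tx": 3.2,"ty": -18.5,"tz": 0,"turn": 0.395,"gripper": 1},{"tx": 4,"ty": -23,"tz": 0,"turn": 0.395,"gripper": 1},{"tx": 4.8,"ty": -27.4,"tz": 0,"turn": 0.395,"gripper": 1},{"tx": 4.8,"ty": -27.4,"tz": 0,"turn": 0.395,"gripper": 1},{"tx": 4.8,"ty": -27.4,"tz": 0,"turn": 0.395,"gripper": 1}])

```text
clock: 13.35
position: [0.5535, -0.0991, 0.1406]
tcp_rot: [[-0.964, 0.267, -0.001], [0.267, 0.964, 0.001], [0.001, 0.001, -1.0]]
ft_force: [-0.4, 0.2, -0.6]
grip_width: 0.0127
```

```bash
cat >> h.py <<'E'
C=np.array([.655,-.2225,0]);U=np.array([.963,-.269,0]);V=np.array([.269,.963,0])
DC=np.array([.529,-.185,.024])
E
python3 - <<'E'
from h import *
go(.553,-.0985,.03,74.4)
w=cap('wrist');im=w['img'].copy()
for s,x in((.0545,.028),(-.0545,.028)):
    for y in(-.12,.12):
        q=proj(w,DC+U*s+V*y+[0,0,x])[0];cv2.circle(im,(int(q[0]),int(q[1])),2,(255,0,0),-1)
for y in(-.06,0,.06):
    for s in(-.0545,0,.0545):
        q=proj(w,DC+U*s+V*y+[0,0,.02])[0];cv2.circle(im,(int(q[0]),int(q[1])),2,(0,0,255),-1)
save('w7',im)
E
```

```text
t=13.3 pos [ 0.5535 -0.0991  0.1406] yy 74.5 w 0.0127 F [-0.4  0.2 -0.6] | tx 0.06 ty 0.04 tz 11.06 turn 0.002
```

View pics/w7.png

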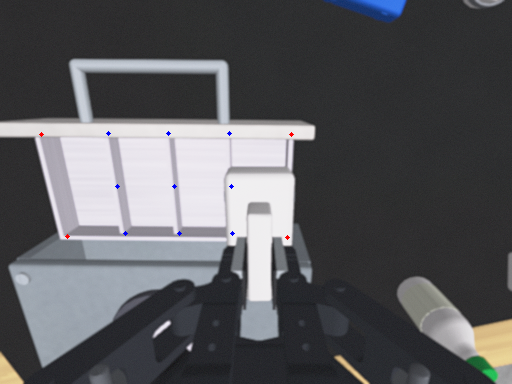

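The divider and wall overlays match to about 2 mm, and the shell hangs level over bay 0. I lower and release.

Call:
drive_tool(moves=[{"tx": 0.1,"ty": 0.2,"tz": 5,"turn": 0,"gripper": 1},{"tx": 0.1,"ty": 0.2,"tz": 8,"turn": 0,"gripper": 1},{"tx": 0.1,"ty": 0.2,"tz": 10,"turn": 0,"gripper": 1},{"tx": 0.1,"ty": 0.2,"tz": 11,"turn": 0,"gripper": 1},{"tx": 0.1,"ty": 0.2,"tz": 11.4,"turn": 0,"gripper": 1},{"tx": 0.1,"ty": 0.2,"tz": 11.4,"turn": 0,"gripper": 1}])

```text
clock: 14.0
position: [0.5538, -0.0953, 0.0269]
tcp_rot: [[-0.965, 0.262, 0.0], [0.262, 0.965, 0.0], [-0.0, 0.0, -1.0]]
ft_force: [-0.1, 0.1, -1.0]
grip_width: 0.013
```

Call:
drive_tool(moves=[{"tx": 0,"ty": 0,"tz": 0,"turn": 0,"gripper": 0.72},{"tx": 0,"ty": 0,"tz": 0,"turn": 0,"gripper": 0.72},{"tx": 0,"ty": 0,"tz": -1,"turn": 0,"gripper": 0.72},{"tx": 0,"ty": 0,"tz": -3,"turn": 0,"gripper": 0.72},{"tx": 0,"ty": 0,"tz": -8,"turn": 0,"gripper": 0.5},{"tx": 0,"ty": 0,"tz": -13,"turn": 0,"gripper": 0.5},{"tx": 0,"ty": 4,"tz": -17,"turn": 0,"gripper": 0.5},{"tx": 0,"ty": 9,"tz": -17,"turn": 0,"gripper": 0.5},{"tx": 0,"ty": 14,"tz": -17,"turn": 0,"gripper": 0.5},{"tx": 0,"ty": 19,"tz": -17,"turn": 0,"gripper": 0.5}])

```text
clock: 15.0
position: [0.6031, 0.0839, 0.1994]
tcp_rot: [[-0.964, 0.265, 0.004], [0.265, 0.964, -0.0], [-0.004, 0.001, -1.0]]
ft_force: [-0.5, -0.6, 0.1]
grip_width: 0.0424
```

Run:
```python
from h import *
c=cap('top')
for s_ in shells(c,.024,(140,170,235,255),60): print('top',s_[0].round(3),round(s_[1]),round(s_[2]),round(s_[3],1))
w=cap('wrist')
for s_ in shells(w,.024,None,800): print('wr',s_[0].round(3),round(s_[1]),round(s_[2]),round(s_[3],1),s_[4].round())
save('t8',cv2.resize(c['img'][130:240,270:370],(540,594),interpolation=cv2.INTER_CUBIC))
go(.411,.183,.08,33.8)
```

```text
top [0.405 0.358] 91 43 74.6
top [0.534 0.36 ] 91 42 73.2
wr [0.971 0.392] 220 111 33.4 [478. 331.]
wr [ 0.718 -0.334] 99 57 -29.5 [ 16. 302.]
wr [0.863 0.302] 93 83 31.3 [431. 284.]
wr [0.791 0.067] 104 54 -27.1 [273. 287.]
wr [ 0.712 -0.26 ] 236 186 73.7 [ 58. 286.]
wr [ 0.548 -0.146] 232 190 -32.3 [ 55. 158.]
wr [0.533 0.356] 90 43 73.7 [456.  54.]
t=15.1 pos [0.6034 0.0884 0.1987] yy 75.1 w 0.0426 F [-0.4  0.1 -0.1] | tx 21.07 ty 4.14 tz 11.81 turn 0.721
```

View pics/t8.png

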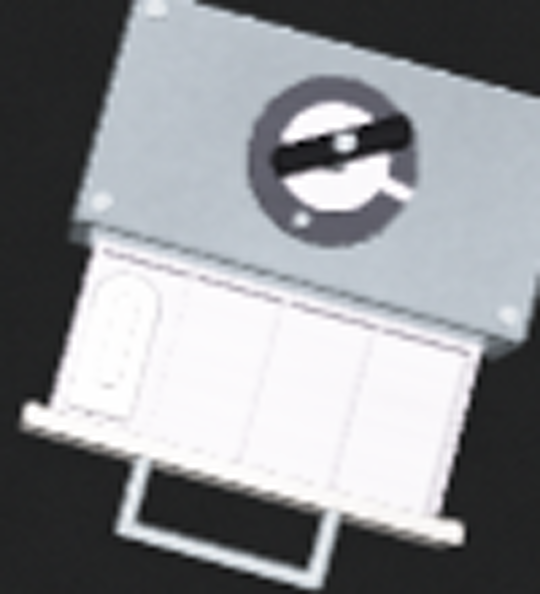

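Shell 1 lies in bay 0 (crop at (120,345)). Next is the shell at (0.411,0.183).

Call:
drive_tool(moves=[{"tx": 5,"ty": 1,"tz": 0,"turn": 0.14,"gripper": 0.5},{"tx": 9.5,"ty": 2,"tz": 2,"turn": 0.28,"gripper": 0.5},{"tx": 14,"ty": 3,"tz": 4,"turn": 0.42,"gripper": 0.5},{"tx": 18,"ty": 4.1,"tz": 6,"turn": 0.56,"gripper": 0.5},{"tx": 21,"ty": 4.1,"tz": 8,"turn": 0.72,"gripper": 0.5},{"tx": 21,"ty": 4.1,"tz": 10.8,"turn": 0.72,"gripper": 0.5},{"tx": 21,"ty": 4.1,"tz": 10.8,"turn": 0.72,"gripper": 0.5},{"tx": 21,"ty": 4.1,"tz": 10.8,"turn": 0.72,"gripper": 0.5}])

```text
clock: 15.9
position: [0.4117, 0.1771, 0.0896]
tcp_rot: [[-0.551, 0.834, 0.001], [0.834, 0.551, 0.0], [-0.001, 0.001, -1.0]]
ft_force: [-0.4, -0.2, 0.4]
grip_width: 0.0425
```

Run:
```python
from h import *
w=cap('wrist')
for s_ in shells(w,.024,None,800): print('wr',s_[0].round(3),round(s_[1]),round(s_[2]),round(s_[3],1),s_[4].round())
go(.411,.182,.001,33.8)
```

```text
wr [0.41  0.183] 91 41 -56.8 [261. 184.]
wr [0.528 0.347] 68 44 73.5 [482. 109.]
wr [0.403 0.348] 75 41 74.6 [370.  23.]
t=15.9 pos [0.4125 0.1771 0.09  ] yy 33.4 w 0.0427 F [-0.4  1.4 -0.2] | tx 0.50 ty 0.12 tz 8.90 turn -0.006
```

Call:
drive_tool(moves=[{"tx": 0.5,"ty": 0.1,"tz": 4.5,"turn": 0,"gripper": 0.5},{"tx": 0.5,"ty": 0.1,"tz": 7,"turn": 0,"gripper": 0.5},{"tx": 0.5,"ty": 0.1,"tz": 8.3,"turn": 0,"gripper": 0.5},{"tx": 0.5,"ty": 0.1,"tz": 8.9,"turn": 0,"gripper": 0.5},{"tx": 0.5,"ty": 0.1,"tz": 8.9,"turn": 0,"gripper": 0.5},{"tx": 0.5,"ty": 0.1,"tz": 8.9,"turn": 0,"gripper": 1},{"tx": 0.5,"ty": 0.1,"tz": 8.9,"turn": 0,"gripper": 1},{"tx": 0.5,"ty": 0.1,"tz": 8.9,"turn": 0,"gripper": 1},{"tx": 0.5,"ty": 0.1,"tz": 8.9,"turn": 0,"gripper": 1},{"tx": 0.5,"ty": 0.1,"tz": 8.9,"turn": 0,"gripper": 1}])

```text
clock: 16.95
position: [0.4099, 0.1824, 0.0008]
tcp_rot: [[-0.551, 0.834, 0.003], [0.834, 0.551, 0.0], [-0.001, 0.003, -1.0]]
ft_force: [1.0, -0.6, 6.3]
grip_width: 0.0128
```

Call:
drive_tool(moves=[{"tx": 0,"ty": 0,"tz": -2,"turn": 0,"gripper": 1},{"tx": 0,"ty": 0,"tz": -6,"turn": 0,"gripper": 1},{"tx": 0,"ty": 0,"tz": -11,"turn": 0,"gripper": 1},{"tx": 0,"ty": 0,"tz": -14,"turn": -0.14,"gripper": 1},{"tx": 0,"ty": 0,"tz": -14,"turn": -0.28,"gripper": 1},{"tx": 0,"ty": 0,"tz": -14,"turn": -0.42,"gripper": 1},{"tx": 0,"ty": 0,"tz": -14,"turn": -0.56,"gripper": 1},{"tx": 0,"ty": 0,"tz": -14,"turn": -0.7,"gripper": 1},{"tx": 0,"ty": 0,"tz": -14,"turn": -0.71,"gripper": 1}])

```text
clock: 17.85
position: [0.408, 0.1821, 0.1399]
tcp_rot: [[-0.962, 0.273, -0.001], [0.273, 0.962, -0.0], [0.001, -0.0, -1.0]]
ft_force: [-0.6, 0.4, -1.6]
grip_width: 0.0131
```

Run:
```python
from h import *
go(.5375,-.155,.14,74.4)
```

```text
t=17.9 pos [0.408  0.1821 0.1399] yy 74.2 w 0.0131 F [-0.6  0.4 -1.6] | tx -21.65 ty -28.90 tz -0.02 turn -0.004
```

Call:
drive_tool(moves=[{"tx": -10,"ty": -14.4,"tz": 0,"turn": 0,"gripper": 1},{"tx": -10,"ty": -14.4,"tz": 0,"turn": 0,"gripper": 1},{"tx": -10,"ty": -14.4,"tz": 0,"turn": 0,"gripper": 1},{"tx": -21.6,"ty": -28.9,"tz": 0,"turn": 0,"gripper": 1},{"tx": -21.6,"ty": -28.9,"tz": 0,"turn": 0,"gripper": 1},{"tx": -21.6,"ty": -28.9,"tz": 0,"turn": 0,"gripper": 1},{"tx": -21.6,"ty": -28.9,"tz": 0,"turn": 0,"gripper": 1},{"tx": -21.6,"ty": -28.9,"tz": 0,"turn": 0,"gripper": 1},{"tx": -21.6,"ty": -28.9,"tz": 0,"turn": 0,"gripper": 1},{"tx": -21.6,"ty": -28.9,"tz": 0,"turn": 0,"gripper": 1}])

```text
clock: 18.85
position: [0.5359, -0.1535, 0.1392]
tcp_rot: [[-0.962, 0.275, -0.003], [0.275, 0.962, 0.002], [0.003, 0.001, -1.0]]
ft_force: [-0.1, 0.6, -1.3]
grip_width: 0.0126
```

Run:
```python
from h import *
go(.5375,-.1545,.027,74.4)
```

```text
t=18.9 pos [ 0.5359 -0.1535  0.1392] yy 74.1 w 0.0126 F [-0.1  0.6 -1.3] | tx -0.22 ty -0.07 tz 11.22 turn -0.006
```

Call:
drive_tool(moves=[{"tx": -0.1,"ty": 0,"tz": 5,"turn": 0,"gripper": 1},{"tx": -0.1,"ty": 0,"tz": 8,"turn": 0,"gripper": 1},{"tx": -0.1,"ty": 0,"tz": 10,"turn": 0,"gripper": 1},{"tx": -0.1,"ty": 0,"tz": 11,"turn": 0,"gripper": 1},{"tx": -0.1,"ty": 0,"tz": 11.3,"turn": 0,"gripper": 1},{"tx": -0.1,"ty": 0,"tz": 11.3,"turn": 0,"gripper": 1}])

```text
clock: 19.45
position: [0.5384, -0.1541, 0.0271]
tcp_rot: [[-0.962, 0.273, -0.0], [0.273, 0.962, 0.0], [0.0, 0.0, -1.0]]
ft_force: [-0.2, -0.7, -1.5]
grip_width: 0.0129
```

Call:
drive_tool(moves=[{"tx": 0,"ty": 0,"tz": 0,"turn": 0,"gripper": 0.72},{"tx": 0,"ty": 0,"tz": 0,"turn": 0,"gripper": 0.72},{"tx": 0,"ty": 0,"tz": -1,"turn": 0,"gripper": 0.72},{"tx": 0,"ty": 0,"tz": -3,"turn": 0,"gripper": 0.72},{"tx": 0,"ty": 0,"tz": -8,"turn": 0,"gripper": 0.5},{"tx": 0,"ty": 0,"tz": -13,"turn": 0,"gripper": 0.5},{"tx": 2,"ty": 4,"tz": -17,"turn": 0,"gripper": 0.5},{"tx": 4,"ty": 9,"tz": -17,"turn": 0,"gripper": 0.5},{"tx": 6,"ty": 14,"tz": -17,"turn": 0,"gripper": 0.5},{"tx": 8,"ty": 18.5,"tz": -17,"turn": 0,"gripper": 0.5}])

```text
clock: 20.45
position: [0.5143, 0.0315, 0.199]
tcp_rot: [[-0.962, 0.275, 0.004], [0.275, 0.962, -0.0], [-0.004, 0.001, -1.0]]
ft_force: [0.7, 0.8, -0.6]
grip_width: 0.0428
```

Run:
```python
from h import *
c=cap('top')
for s_ in shells(c,.024,(140,170,235,255),60): print('top',s_[0].round(3),round(s_[1]),round(s_[2]),round(s_[3],1))
w=cap('wrist')
for s_ in shells(w,.024,None,800): print('wr',s_[0].round(3),round(s_[1]),round(s_[2]),round(s_[3],1),s_[4].round())
go(.534,.358,.09,163.4)
go(.404,.355,.09,164.4)
```

```text
top [0.405 0.358] 91 43 74.6
top [0.534 0.361] 90 42 72.7
wr [ 0.793 -0.22 ] 136 41 -50.6 [156. 362.]
wr [ 0.656 -0.389] 294 123 -63.8 [ 44. 324.]
wr [ 0.526 -0.197] 293 218 73.5 [ 98. 234.]
wr [0.528 0.341] 61 42 73.1 [491. 120.]
wr [0.408 0.337] 61 27 72.8 [485.  16.]
t=20.6 pos [0.5118 0.0357 0.1982] yy 74.5 w 0.0427 F [ 0.1 -0.2  0.5] | tx 6.45 ty 31.63 tz 10.89 turn -1.551
t=20.6 pos [0.5118 0.0357 0.1982] yy 74.5 w 0.0427 F [ 0.1 -0.2  0.5] | tx 18.90 ty 27.87 tz 10.89 turn -1.569
```

Call:
drive_tool(moves=[{"tx": 1,"ty": 4.5,"tz": 0,"turn": 0.145,"gripper": 0.5},{"tx": 2,"ty": 9,"tz": 0,"turn": 0.29,"gripper": 0.5},{"tx": 3,"ty": 13.5,"tz": 0,"turn": 0.435,"gripper": 0.5},{"tx": 4,"ty": 18,"tz": 0,"turn": 0.58,"gripper": 0.5},{"tx": 5,"ty": 22.5,"tz": 2,"turn": 0.725,"gripper": 0.5},{"tx": 6,"ty": 27,"tz": 4,"turn": 0.87,"gripper": 0.5},{"tx": 6.4,"ty": 31.6,"tz": 6,"turn": 1.01,"gripper": 0.5},{"tx": 6.4,"ty": 31.6,"tz": 8,"turn": 1.16,"gripper": 0.5},{"tx": 6.4,"ty": 31.6,"tz": 10,"turn": 1.3,"gripper": 0.5},{"tx": 6.4,"ty": 31.6,"tz": 10.8,"turn": 1.45,"gripper": 0.5}])

```text
clock: 21.55
position: [0.538, 0.3511, 0.0871]
tcp_rot: [[0.144, 0.99, -0.003], [0.99, -0.144, -0.002], [-0.002, -0.002, -1.0]]
ft_force: [0.1, 0.2, 0.8]
grip_width: 0.0427
```

Call:
drive_tool(moves=[{"tx": 0,"ty": 0,"tz": 0,"turn": 0.14,"gripper": 0.5},{"tx": 0,"ty": 0,"tz": 0,"turn": 0.14,"gripper": 0.5},{"tx": 0,"ty": 0,"tz": 0,"turn": 0.14,"gripper": 0.5}])

```text
clock: 21.85
position: [0.5396, 0.3512, 0.0896]
tcp_rot: [[0.273, 0.962, 0.001], [0.962, -0.273, 0.0], [0.001, 0.001, -1.0]]
ft_force: [0.5, 0.4, 0.2]
grip_width: 0.0425
```

Run:
```python
from h import *
w=cap('wrist')
for s_ in shells(w,.024,None,800): print('wr',s_[0].round(3),round(s_[1]),round(s_[2]),round(s_[3],1),s_[4].round())
go(.534,.359,.001,-16.7)
```

```text
wr [0.765 0.074] 91 39 -61.0 [498. 357.]
wr [0.749 0.243] 95 43 -88.9 [489. 233.]
wr [0.407 0.356] 91 45 74.2 [127. 227.]
wr [0.534 0.359] 90 42 73.7 [250. 192.]
t=21.9 pos [0.5396 0.3513 0.0896] yy -15.9 w 0.0426 F [-0.4 -0.5 -0. ] | tx 0.58 ty -0.76 tz 8.86 turn 0.014
```

Call:
drive_tool(moves=[{"tx": 0.6,"ty": -0.8,"tz": 3,"turn": 0,"gripper": 0.5},{"tx": 0.6,"ty": -0.8,"tz": 6.5,"turn": 0,"gripper": 0.5},{"tx": 0.6,"ty": -0.8,"tz": 8.2,"turn": 0,"gripper": 0.5},{"tx": 0.6,"ty": -0.8,"tz": 8.8,"turn": 0,"gripper": 0.5},{"tx": 0.6,"ty": -0.8,"tz": 8.8,"turn": 0,"gripper": 0.5},{"tx": 0.6,"ty": -0.8,"tz": 8.8,"turn": 0,"gripper": 1},{"tx": 0.6,"ty": -0.8,"tz": 8.8,"turn": 0,"gripper": 1},{"tx": 0.6,"ty": -0.8,"tz": 8.8,"turn": 0,"gripper": 1},{"tx": 0.6,"ty": -0.8,"tz": 8.8,"turn": 0,"gripper": 1},{"tx": 0.6,"ty": -0.8,"tz": 8.8,"turn": 0,"gripper": 1}])

```text
clock: 22.9
position: [0.534, 0.3602, 0.0025]
tcp_rot: [[0.275, 0.961, 0.003], [0.961, -0.275, 0.001], [0.002, 0.003, -1.0]]
ft_force: [-0.4, 0.1, 6.2]
grip_width: 0.0128
```

Call:
drive_tool(moves=[{"tx": 0,"ty": 0,"tz": -2,"turn": 0,"gripper": 1},{"tx": 0,"ty": 0,"tz": -6,"turn": 0,"gripper": 1},{"tx": 0,"ty": 0,"tz": -11,"turn": -0.14,"gripper": 1},{"tx": 0,"ty": 0,"tz": -14,"turn": -0.28,"gripper": 1},{"tx": -4,"ty": 0,"tz": -14,"turn": -0.42,"gripper": 1},{"tx": -8,"ty": 0,"tz": -14,"turn": -0.56,"gripper": 1},{"tx": -12,"ty": 0,"tz": -14,"turn": -0.7,"gripper": 1},{"tx": -16,"ty": 0,"tz": -14,"turn": -0.84,"gripper": 1},{"tx": -20,"ty": 0,"tz": -14,"turn": -0.98,"gripper": 1},{"tx": -24,"ty": 0,"tz": -14,"turn": -1.12,"gripper": 1}])

```text
clock: 23.9
position: [0.4656, 0.1276, 0.1408]
tcp_rot: [[-0.75, 0.662, -0.0], [0.662, 0.75, -0.0], [-0.0, -0.0, -1.0]]
ft_force: [0.7, -1.5, -1.0]
grip_width: 0.0128
```

Run:
```python
from h import *
b=DC+V*(-.03+.0015);print(b)
go(b[0],b[1],.14,74.4)
```

```text
[ 0.5213335 -0.2124455  0.024    ]
t=23.9 pos [0.4656 0.1276 0.1408] yy 48.6 w 0.0128 F [ 0.7 -1.5 -1. ] | tx -26.68 ty -21.80 tz 0.08 turn -0.451
```

Call:
drive_tool(moves=[{"tx": -13,"ty": -11,"tz": 0,"turn": -0.14,"gripper": 1},{"tx": -13,"ty": -11,"tz": 0,"turn": -0.28,"gripper": 1},{"tx": -13,"ty": -11,"tz": 0,"turn": -0.42,"gripper": 1},{"tx": -26,"ty": -21,"tz": 0,"turn": -0.45,"gripper": 1},{"tx": -26,"ty": -21,"tz": 0,"turn": -0.45,"gripper": 1},{"tx": -26,"ty": -21,"tz": 0,"turn": -0.45,"gripper": 1},{"tx": -26,"ty": -21,"tz": 0,"turn": -0.45,"gripper": 1},{"tx": -26,"ty": -21,"tz": 0,"turn": -0.45,"gripper": 1},{"tx": -26,"ty": -21,"tz": 0,"turn": -0.45,"gripper": 1},{"tx": -26,"ty": -21,"tz": 0,"turn": -0.45,"gripper": 1}])

```text
clock: 24.9
position: [0.5192, -0.1995, 0.1403]
tcp_rot: [[-0.961, 0.276, -0.002], [0.276, 0.961, 0.002], [0.003, 0.001, -1.0]]
ft_force: [-0.9, 1.0, -1.8]
grip_width: 0.0126
```

Run:
```python
from h import *
b=DC+V*(-.03+.0015)
go(b[0],b[1],.028,74.4)
```

```text
t=24.9 pos [ 0.5192 -0.1995  0.1403] yy 74.0 w 0.0126 F [-0.9  1.  -1.8] | tx -0.59 ty -1.20 tz 11.22 turn -0.007
```

Call:
drive_tool(moves=[{"tx": -0.5,"ty": -1.1,"tz": 0,"turn": -0.007,"gripper": 1},{"tx": -0.5,"ty": -1.1,"tz": 4,"turn": -0.007,"gripper": 1},{"tx": -0.5,"ty": -1.1,"tz": 8,"turn": -0.007,"gripper": 1},{"tx": -0.5,"ty": -1.1,"tz": 10,"turn": -0.007,"gripper": 1},{"tx": -0.5,"ty": -1.1,"tz": 11,"turn": -0.007,"gripper": 1},{"tx": -0.5,"ty": -1.1,"tz": 11.2,"turn": -0.007,"gripper": 1},{"tx": -0.5,"ty": -1.1,"tz": 11.2,"turn": -0.007,"gripper": 1}])

```text
clock: 25.6
position: [0.5229, -0.213, 0.0293]
tcp_rot: [[-0.963, 0.269, 0.001], [0.269, 0.963, -0.001], [-0.001, -0.0, -1.0]]
ft_force: [0.4, -0.4, -2.0]
grip_width: 0.0128
```

Call:
drive_tool(moves=[{"tx": 0,"ty": 0,"tz": 0,"turn": 0,"gripper": 0.72},{"tx": 0,"ty": 0,"tz": 0,"turn": 0,"gripper": 0.72},{"tx": 0,"ty": 0,"tz": -1,"turn": 0,"gripper": 0.72},{"tx": 0,"ty": 0,"tz": -3,"turn": 0,"gripper": 0.72},{"tx": 0,"ty": 0,"tz": -8,"turn": 0,"gripper": 0.5},{"tx": 0,"ty": 0,"tz": -13,"turn": 0,"gripper": 0.5},{"tx": 2,"ty": 4,"tz": -17,"turn": 0.14,"gripper": 0.5},{"tx": 4,"ty": 9,"tz": -17,"turn": 0.28,"gripper": 0.5},{"tx": 6,"ty": 13,"tz": -17,"turn": 0.42,"gripper": 0.5},{"tx": 8,"ty": 17.5,"tz": -17,"turn": 0.56,"gripper": 0.5}])

```text
clock: 26.6
position: [0.4935, -0.03, 0.2008]
tcp_rot: [[-0.674, 0.739, 0.003], [0.739, 0.674, -0.001], [-0.003, 0.002, -1.0]]
ft_force: [1.7, -0.2, 0.6]
grip_width: 0.0429
```

Run:
```python
from h import *
c=cap('top')
for s_ in shells(c,.024,(140,170,235,255),60): print('top',s_[0].round(3),round(s_[1]),round(s_[2]),round(s_[3],1))
go(.404,.356,.09,-15.6)
```

```text
top [0.405 0.358] 91 43 74.6
t=26.6 pos [ 0.4899 -0.0227  0.2002] yy 42.2 w 0.0426 F [-2.3  3.7  0.3] | tx 33.76 ty 19.07 tz 11.24 turn 1.010
```

Call:
drive_tool(moves=[{"tx": 17,"ty": 9.5,"tz": 0,"turn": 0.14,"gripper": 0.5},{"tx": 17,"ty": 9.5,"tz": 0,"turn": 0.28,"gripper": 0.5},{"tx": 17,"ty": 9.5,"tz": 0,"turn": 0.42,"gripper": 0.5},{"tx": 33,"ty": 18.7,"tz": 0,"turn": 0.56,"gripper": 0.5},{"tx": 33,"ty": 18.7,"tz": 2,"turn": 0.7,"gripper": 0.5},{"tx": 33,"ty": 18.7,"tz": 4,"turn": 0.85,"gripper": 0.5},{"tx": 33,"ty": 18.7,"tz": 6,"turn": 1.01,"gripper": 0.5},{"tx": 33,"ty": 18.7,"tz": 8,"turn": 1.01,"gripper": 0.5},{"tx": 33,"ty": 18.7,"tz": 11,"turn": 1.01,"gripper": 0.5},{"tx": 33,"ty": 18.7,"tz": 11,"turn": 1.01,"gripper": 0.5}])

```text
clock: 27.65
position: [0.4043, 0.3389, 0.0863]
tcp_rot: [[0.257, 0.966, -0.005], [0.966, -0.257, -0.002], [-0.003, -0.004, -1.0]]
ft_force: [-0.9, -0.9, -0.7]
grip_width: 0.0432
```

Call:
drive_tool(moves=[{"tx": 0,"ty": 0,"tz": 0,"turn": 0,"gripper": 0.5}])

```text
clock: 27.75
position: [0.406, 0.3377, 0.0879]
tcp_rot: [[0.259, 0.966, -0.003], [0.966, -0.259, -0.002], [-0.002, -0.002, -1.0]]
ft_force: [1.2, 0.5, 0.1]
grip_width: 0.0428
```

Run:
```python
from h import *
w=cap('wrist')
for s_ in shells(w,.024,None,800): print('wr',s_[0].round(3),round(s_[1]),round(s_[2]),round(s_[3],1),s_[4].round())
go(.404,.357,.002,-15.6)
```

```text
wr [0.405 0.356] 91 42 74.6 [252. 180.]
t=27.8 pos [0.4074 0.3375 0.0892] yy -15.1 w 0.0426 F [ 0.3 -0.5 -0.4] | tx 1.80 ty -0.84 tz 8.72 turn 0.009
```

Call:
drive_tool(moves=[{"tx": 1.8,"ty": -0.7,"tz": 1,"turn": 0.01,"gripper": 0.5},{"tx": 1.8,"ty": -0.7,"tz": 5,"turn": 0.01,"gripper": 0.5},{"tx": 1.8,"ty": -0.7,"tz": 7.5,"turn": 0.01,"gripper": 0.5},{"tx": 1.8,"ty": -0.7,"tz": 8.7,"turn": 0.01,"gripper": 0.5},{"tx": 1.8,"ty": -0.7,"tz": 8.7,"turn": 0.01,"gripper": 0.5},{"tx": 1.8,"ty": -0.7,"tz": 8.7,"turn": 0.01,"gripper": 1},{"tx": 1.8,"ty": -0.7,"tz": 8.7,"turn": 0.01,"gripper": 1},{"tx": 1.8,"ty": -0.7,"tz": 8.7,"turn": 0.01,"gripper": 1},{"tx": 1.8,"ty": -0.7,"tz": 8.7,"turn": 0.01,"gripper": 1},{"tx": 1.8,"ty": -0.7,"tz": 8.7,"turn": 0.01,"gripper": 1}])

```text
clock: 28.8
position: [0.4062, 0.3574, 0.0033]
tcp_rot: [[0.27, 0.963, 0.003], [0.963, -0.27, 0.001], [0.002, 0.002, -1.0]]
ft_force: [-0.7, -1.7, 6.7]
grip_width: 0.0124
```

Call:
drive_tool(moves=[{"tx": 0,"ty": 0,"tz": -2,"turn": 0,"gripper": 1},{"tx": 0,"ty": 0,"tz": -6,"turn": 0,"gripper": 1},{"tx": 0,"ty": 0,"tz": -11,"turn": -0.14,"gripper": 1},{"tx": 0,"ty": 0,"tz": -14,"turn": -0.28,"gripper": 1},{"tx": -4,"ty": 2,"tz": -14,"turn": -0.42,"gripper": 1},{"tx": -8,"ty": 4,"tz": -14,"turn": -0.56,"gripper": 1},{"tx": -12,"ty": 6,"tz": -14,"turn": -0.7,"gripper": 1},{"tx": -16,"ty": 8,"tz": -14,"turn": -0.84,"gripper": 1},{"tx": -20,"ty": 10,"tz": -14,"turn": -0.98,"gripper": 1},{"tx": -24,"ty": 12,"tz": -14,"turn": -1.12,"gripper": 1}])

```text
clock: 29.8
position: [0.4538, 0.103, 0.142]
tcp_rot: [[-0.718, 0.696, 0.0], [0.696, 0.718, 0.0], [-0.0, 0.0, -1.0]]
ft_force: [0.4, 0.1, -1.9]
grip_width: 0.0124
```

Run:
```python
from h import *
b=DC+V*(-.09+.001);print(b)
go(b[0],b[1],.14,74.4)
```

```text
[ 0.505059 -0.270707  0.024   ]
t=29.8 pos [0.4538 0.103  0.142 ] yy 45.9 w 0.0124 F [ 0.4  0.1 -1.9] | tx -29.68 ty -23.27 tz 0.20 turn -0.497
```

Call:
drive_tool(moves=[{"tx": -15,"ty": -11.5,"tz": 0,"turn": -0.14,"gripper": 1},{"tx": -15,"ty": -11.5,"tz": 0,"turn": -0.28,"gripper": 1},{"tx": -15,"ty": -11.5,"tz": 0,"turn": -0.42,"gripper": 1},{"tx": -29.3,"ty": -22.9,"tz": 0,"turn": -0.497,"gripper": 1},{"tx": -29.3,"ty": -22.9,"tz": 0,"turn": -0.497,"gripper": 1},{"tx": -29.3,"ty": -22.9,"tz": 0,"turn": -0.497,"gripper": 1},{"tx": -29.3,"ty": -22.9,"tz": 0,"turn": -0.497,"gripper": 1},{"tx": -29.3,"ty": -22.9,"tz": 0,"turn": -0.497,"gripper": 1},{"tx": -29.3,"ty": -22.9,"tz": 0,"turn": -0.497,"gripper": 1},{"tx": -29.3,"ty": -22.9,"tz": 0,"turn": -0.497,"gripper": 1}])

```text
clock: 30.8
position: [0.5023, -0.2647, 0.1415]
tcp_rot: [[-0.961, 0.277, -0.001], [0.277, 0.961, 0.001], [0.001, 0.001, -1.0]]
ft_force: [-0.1, -0.4, -2.4]
grip_width: 0.0123
```

Run:
```python
from h import *
b=DC+V*(-.09+.001)
go(b[0],b[1],.029,74.4)
```

```text
t=30.8 pos [ 0.5023 -0.2647  0.1415] yy 73.9 w 0.0123 F [-0.1 -0.4 -2.4] | tx -0.44 ty -0.51 tz 11.25 turn -0.008
```

Call:
drive_tool(moves=[{"tx": -0.3,"ty": -0.4,"tz": 0,"turn": -0.008,"gripper": 1},{"tx": -0.3,"ty": -0.4,"tz": 4,"turn": -0.008,"gripper": 1},{"tx": -0.3,"ty": -0.4,"tz": 8,"turn": -0.008,"gripper": 1},{"tx": -0.3,"ty": -0.4,"tz": 10,"turn": -0.008,"gripper": 1},{"tx": -0.3,"ty": -0.4,"tz": 11,"turn": -0.008,"gripper": 1},{"tx": -0.3,"ty": -0.4,"tz": 11.2,"turn": -0.008,"gripper": 1},{"tx": -0.3,"ty": -0.4,"tz": 11.2,"turn": -0.008,"gripper": 1}])

```text
clock: 31.5
position: [0.5055, -0.2694, 0.0299]
tcp_rot: [[-0.964, 0.265, 0.001], [0.265, 0.964, -0.003], [-0.002, -0.002, -1.0]]
ft_force: [-1.0, -4.0, -1.3]
grip_width: 0.0124
```

Call:
drive_tool(moves=[{"tx": 0,"ty": 0,"tz": 0,"turn": 0,"gripper": 0.72},{"tx": 0,"ty": 0,"tz": 0,"turn": 0,"gripper": 0.72},{"tx": 0,"ty": 0,"tz": -1,"turn": 0,"gripper": 0.72},{"tx": 0,"ty": 0,"tz": -3,"turn": 0,"gripper": 0.72},{"tx": 0,"ty": 0,"tz": -8,"turn": 0,"gripper": 1},{"tx": 0,"ty": 0,"tz": -13,"turn": 0,"gripper": 1},{"tx": 3,"ty": 4,"tz": -16,"turn": 0,"gripper": 1},{"tx": 5,"ty": 8.5,"tz": -16,"turn": 0,"gripper": 1},{"tx": 5,"ty": 9,"tz": -16,"turn": 0,"gripper": 1},{"tx": 5,"ty": 9,"tz": -16,"turn": 0,"gripper": 1}])

```text
clock: 32.5
position: [0.4801, -0.1665, 0.1908]
tcp_rot: [[-0.965, 0.264, 0.001], [0.264, 0.965, -0.0], [-0.001, -0.0, -1.0]]
ft_force: [0.8, 0.0, -0.1]
grip_width: -0.0
```

Run:
```python
from h import *
w=cap('wrist');c=cap('top')
save('w9',np.hstack([cv2.resize(w['img'],(400,300)),cv2.resize(c['img'][130:235,260:400],(400,300),interpolation=cv2.INTER_CUBIC)]))
h=DC-U*.1115;print(h)
h=C+U*(-.2427+.025);go(h[0],h[1],.12,74.4)
```

```text
[ 0.4216255 -0.1550065  0.024    ]
t=32.6 pos [ 0.4812 -0.1692  0.1901] yy 74.6 w 0.0001 F [-0.7 -0.6 -0. ] | tx 3.61 ty -0.44 tz 7.01 turn 0.003
```

View pics/w9.png

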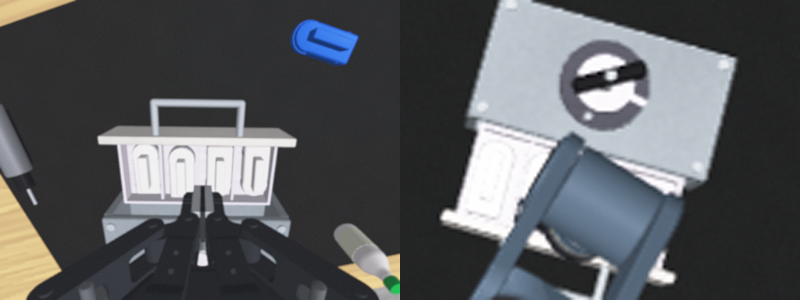

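Run:
```python
from h import *
w=cap('wrist')
g=w['img'][160:280,115:395].astype(float); g=np.clip((g-110)*1.75,0,255).astype(np.uint8)
save('w10',cv2.resize(g,(784,336),interpolation=cv2.INTER_CUBIC))
```

```text
(no output)
```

View pics/w10.png

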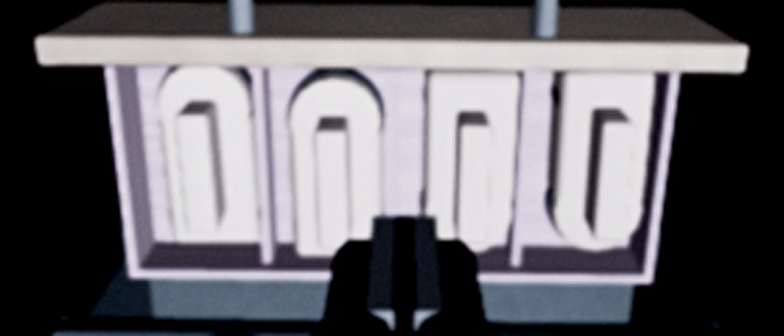

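All four shells sit flat, rib up, one per bay. I now put the closed fingers into the gap and push the panel.

Call:
drive_tool(moves=[{"tx": 3.6,"ty": -0.3,"tz": 0,"turn": 0,"gripper": 1},{"tx": 3.6,"ty": -0.3,"tz": 0,"turn": 0,"gripper": 1},{"tx": 3.6,"ty": -0.3,"tz": 4,"turn": 0,"gripper": 1},{"tx": 3.6,"ty": -0.3,"tz": 8,"turn": 0,"gripper": 1},{"tx": 3.6,"ty": -0.3,"tz": 12,"turn": 0,"gripper": 1},{"tx": 3.6,"ty": -0.3,"tz": 14.7,"turn": 0,"gripper": 1},{"tx": 3.6,"ty": -0.3,"tz": 14.7,"turn": 0,"gripper": 1}])

```text
clock: 33.35
position: [0.4433, -0.162, 0.0391]
tcp_rot: [[-0.963, 0.269, -0.006], [0.269, 0.963, 0.004], [0.007, 0.002, -1.0]]
ft_force: [-0.1, 0.6, 0.4]
grip_width: -0.0003
```

Call:
drive_tool(moves=[{"tx": -0.6,"ty": 0,"tz": 0,"turn": 0,"gripper": 1},{"tx": -1.2,"ty": 0,"tz": 0,"turn": 0,"gripper": 1},{"tx": -1.8,"ty": 0,"tz": 0,"turn": 0,"gripper": 1},{"tx": -2.4,"ty": 0,"tz": 0,"turn": 0,"gripper": 1},{"tx": -3,"ty": 0,"tz": 0,"turn": 0,"gripper": 1},{"tx": -3.6,"ty": 0,"tz": 0,"turn": 0,"gripper": 1},{"tx": -4.2,"ty": 0,"tz": 0,"turn": 0,"gripper": 1},{"tx": -4.8,"ty": 0,"tz": 0,"turn": 0,"gripper": 1},{"tx": -5.4,"ty": 0,"tz": 0,"turn": 0,"gripper": 1},{"tx": -6,"ty": 0,"tz": 0,"turn": 0,"gripper": 1}])

```text
clock: 34.35
position: [0.5033, -0.1781, 0.0427]
tcp_rot: [[-0.964, 0.267, -0.0], [0.267, 0.964, 0.0], [0.0, 0.0, -1.0]]
ft_force: [-2.5, 0.4, 2.3]
grip_width: -0.0001
```

Force is -2.5 N, so it is pushing. I continue to the stop.

Call:
drive_tool(moves=[{"tx": -0.6,"ty": 0,"tz": 0,"turn": 0,"gripper": 1},{"tx": -1.2,"ty": 0,"tz": 0,"turn": 0,"gripper": 1},{"tx": -1.8,"ty": 0,"tz": 0,"turn": 0,"gripper": 1},{"tx": -2.4,"ty": 0,"tz": 0,"turn": 0,"gripper": 1},{"tx": -3,"ty": 0,"tz": 0,"turn": 0,"gripper": 1},{"tx": -3.6,"ty": 0,"tz": 0,"turn": 0,"gripper": 1},{"tx": -4.2,"ty": 0,"tz": 0,"turn": 0,"gripper": 1},{"tx": -4.8,"ty": 0,"tz": 0,"turn": 0,"gripper": 1},{"tx": -5.3,"ty": 0,"tz": 0,"turn": 0,"gripper": 1},{"tx": -5.7,"ty": 0,"tz": 0,"turn": 0,"gripper": 1}])

```text
clock: 35.35
position: [0.5583, -0.1935, 0.0427]
tcp_rot: [[-0.964, 0.267, 0.0], [0.267, 0.964, -0.0], [-0.0, -0.0, -1.0]]
ft_force: [-2.2, -0.8, 0.4]
grip_width: -0.0001
```

Call:
drive_tool(moves=[{"tx": -0.3,"ty": 0,"tz": 0,"turn": 0,"gripper": 1},{"tx": -0.6,"ty": 0,"tz": 0,"turn": 0,"gripper": 1}])

```text
clock: 35.55
position: [0.5636, -0.1949, 0.0426]
tcp_rot: [[-0.964, 0.267, -0.0], [0.267, 0.964, 0.0], [0.0, -0.0, -1.0]]
ft_force: [-2.9, -1.2, -0.1]
grip_width: -0.0002
```

Call:
drive_tool(moves=[{"tx": -0.2,"ty": 0,"tz": 0,"turn": 0,"gripper": 1},{"tx": -0.4,"ty": 0,"tz": 0,"turn": 0,"gripper": 1},{"tx": -0.6,"ty": 0,"tz": 0,"turn": 0,"gripper": 1}])

```text
clock: 35.85
position: [0.5644, -0.1949, 0.0425]
tcp_rot: [[-0.964, 0.266, -0.011], [0.266, 0.964, 0.004], [0.011, 0.001, -1.0]]
ft_force: [-13.7, -0.2, 8.8]
grip_width: 0.0
```

The drawer hit its stop with 14 N. I back off, rise and move over the clamp handle.

Call:
drive_tool(moves=[{"tx": 1.6,"ty": 0,"tz": 0,"turn": 0,"gripper": 1},{"tx": 1.6,"ty": 0,"tz": -3,"turn": 0,"gripper": 1},{"tx": 1.6,"ty": 0,"tz": -8,"turn": 0,"gripper": 1},{"tx": 1.6,"ty": 0,"tz": -13,"turn": 0.14,"gripper": 0.5},{"tx": 1.6,"ty": 0,"tz": -18,"turn": 0.28,"gripper": 0.5},{"tx": 1.6,"ty": 0,"tz": -20,"turn": 0.42,"gripper": 0.5},{"tx": -2,"ty": 0,"tz": -20,"turn": 0.56,"gripper": 0.5},{"tx": -4,"ty": 0,"tz": -20,"turn": 0.7,"gripper": 0.5},{"tx": -4,"ty": 0,"tz": -20,"turn": 0.84,"gripper": 0.5},{"tx": -4,"ty": 0,"tz": -20,"turn": 0.84,"gripper": 0.5}])

```text
clock: 36.85
position: [0.6092, -0.2071, 0.2428]
tcp_rot: [[-0.445, 0.896, 0.002], [0.896, 0.445, -0.0], [-0.001, 0.002, -1.0]]
ft_force: [-0.0, 1.0, -0.6]
grip_width: 0.0427
```

Run:
```python
from h import *
import pickle
go(.655,-.2225,.2,14.6)
w=cap('wrist');pickle.dump(w,open('w11.pkl','wb'))
c=cap('top');pickle.dump(c,open('t11.pkl','wb'))
H=np.array([.655,-.2225,.166])
def bar(cam,tag,thr):
    q=proj(cam,H)[0]; im=cam['img'].astype(int)
    m=(im.max(2)<thr).astype(np.uint8)
    P=proj(cam,[H+[.042*np.cos(t),.042*np.sin(t),0] for t in np.linspace(0,6.28,60)])
    k=np.zeros_like(m);cv2.fillPoly(k,[P.astype(np.int32)],1);m*=k
    cs=cv2.findContours(m,cv2.RETR_EXTERNAL,cv2.CHAIN_APPROX_NONE)[0]
    cc=max(cs,key=cv2.contourArea);X=cast(cam,cc.reshape(-1,2),.166)[:,:2]*1000
    r=cv2.minAreaRect(X.astype(np.float32));print(tag,q.round(),r)
bar(w,'w',60);bar(c,'t',60)
im=w['img'].copy()
q=proj(w,H)[0];cv2.circle(im,(int(q[0]),int(q[1])),2,(255,0,0),-1)
save('w11',np.hstack([cv2.resize(im,(400,300)),cv2.resize(c['img'][110:215,265:405],(400,300),interpolation=cv2.INTER_CUBIC)]))
```

```text
t=36.9 pos [ 0.6092 -0.2071  0.2428] yy 26.4 w 0.0427 F [-0.   1.  -0.6] | tx -3.41 ty 3.40 tz 4.30 turn 0.206
w [292. 224.] ((654.9443969726562, -222.41024780273438), (28.56517791748047, 83.93569946289062), 24.77066421508789)
t [333. 157.] ((634.0224609375, -205.74533081054688), (63.196041107177734, 30.0592041015625), 35.6756706237793)
```

View pics/w11.png

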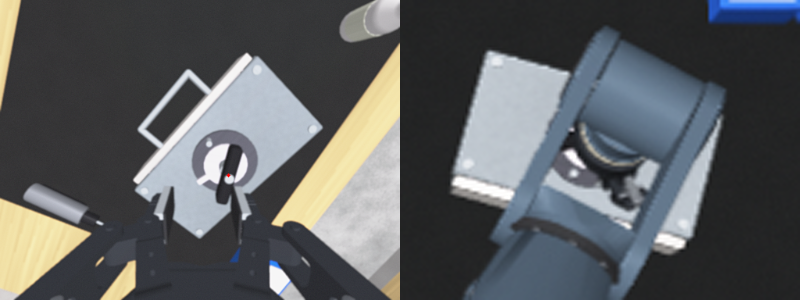

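The drawer is shut (panel flush, right crop), and the hub projects exactly at (229,177). I align, descend and grip.

Call:
drive_tool(force=60, moves=[{"tx": -3.4,"ty": 3.4,"tz": 0,"turn": 0.11,"gripper": 0.5},{"tx": -3.4,"ty": 3.4,"tz": 2,"turn": 0.21,"gripper": 0.5},{"tx": -3.4,"ty": 3.4,"tz": 4,"turn": 0.21,"gripper": 0.5},{"tx": -3.4,"ty": 3.4,"tz": 4,"turn": 0.21,"gripper": 0.5},{"tx": -3.4,"ty": 3.4,"tz": 4,"turn": 0.21,"gripper": 0.5}])

```text
clock: 37.45
position: [0.6532, -0.2223, 0.2027]
tcp_rot: [[-0.249, 0.968, -0.0], [0.968, 0.249, 0.001], [0.001, -0.0, -1.0]]
ft_force: [-1.2, -0.2, 0.5]
grip_width: 0.0429
```

Run:
```python
from h import *
go(.655,-.2225,.119,14.2)
```

```text
t=37.5 pos [ 0.6532 -0.2223  0.2027] yy 14.4 w 0.0429 F [-1.2 -0.2  0.5] | tx -0.07 ty 0.17 tz 8.37 turn 0.004
```

Call:
drive_tool(force=60, moves=[{"tx": 0,"ty": 0.2,"tz": 3,"turn": 0,"gripper": 0.5},{"tx": 0,"ty": 0.2,"tz": 5,"turn": 0,"gripper": 0.5},{"tx": 0,"ty": 0.2,"tz": 7,"turn": 0,"gripper": 0.5},{"tx": 0,"ty": 0.2,"tz": 8.4,"turn": 0,"gripper": 0.5},{"tx": 0,"ty": 0.2,"tz": 8.4,"turn": 0,"gripper": 0.5},{"tx": 0,"ty": 0.2,"tz": 8.4,"turn": 0,"gripper": 1},{"tx": 0,"ty": 0.2,"tz": 8.4,"turn": 0,"gripper": 1},{"tx": 0,"ty": 0.2,"tz": 8.4,"turn": 0,"gripper": 1},{"tx": 0,"ty": 0.2,"tz": 8.4,"turn": 0,"gripper": 1}])

```text
clock: 38.35
position: [0.657, -0.2225, 0.1207]
tcp_rot: [[-0.248, 0.969, 0.004], [0.969, 0.248, -0.002], [-0.003, 0.004, -1.0]]
ft_force: [1.0, 0.2, 4.2]
grip_width: 0.0166
```

Run:
```python
from h import *
go(.655,-.2225,.119,14.2);print(bot.get_obs()['moment'])
```

```text
t=38.4 pos [ 0.657  -0.2225  0.1207] yy 14.4 w 0.0166 F [1.  0.2 4.2] | tx 0.05 ty -0.20 tz 0.17 turn 0.003
[ 0.11608677 -0.23806564 -0.02064791]
```

Call:
drive_tool(moves=[{"tx": 0,"ty": 0,"tz": 0,"turn": 0.12,"gripper": 1},{"tx": 0,"ty": 0,"tz": 0,"turn": 0.24,"gripper": 1},{"tx": 0,"ty": 0,"tz": 0,"turn": 0.36,"gripper": 1},{"tx": 0,"ty": 0,"tz": 0,"turn": 0.48,"gripper": 1},{"tx": 0,"ty": 0,"tz": 0,"turn": 0.6,"gripper": 1},{"tx": 0,"ty": 0,"tz": 0,"turn": 0.72,"gripper": 1},{"tx": 0,"ty": 0,"tz": 0,"turn": 0.84,"gripper": 1},{"tx": 0,"ty": 0,"tz": 0,"turn": 0.96,"gripper": 1},{"tx": 0,"ty": 0,"tz": 0,"turn": 1.05,"gripper": 1}])

```text
clock: 39.25
position: [0.66, -0.2233, 0.1207]
tcp_rot: [[0.72, 0.694, 0.011], [0.694, -0.72, -0.004], [0.005, 0.01, -1.0]]
ft_force: [8.2, -0.1, 0.6]
grip_width: 0.0162
```

Run:
```python
from h import *
go(.655,-.2225,.119,14.2);print(bot.get_obs()['moment'])
```

```text
t=39.2 pos [ 0.66   -0.2233  0.1207] yy -46.0 w 0.0162 F [ 8.2 -0.1  0.6] | tx -0.31 ty -0.41 tz 0.17 turn -1.052
[ 8.81757405e-04 -1.02704848e+00  9.56093371e-02]
```

Call:
drive_tool(moves=[{"tx": 0,"ty": 0,"tz": 0,"turn": 0.05,"gripper": 1},{"tx": 0,"ty": 0,"tz": 0,"turn": 0.1,"gripper": 1},{"tx": 0,"ty": 0,"tz": 0,"turn": 0.15,"gripper": 1}])

```text
clock: 39.55
position: [0.6603, -0.2236, 0.1207]
tcp_rot: [[0.814, 0.58, 0.011], [0.58, -0.814, -0.004], [0.007, 0.01, -1.0]]
ft_force: [8.6, -1.3, -0.1]
grip_width: 0.0164
```

Run:
```python
from h import *
go(.655,-.2225,.119,14.2);print(bot.get_obs()['moment'])
```

```text
t=39.5 pos [ 0.6603 -0.2236  0.1207] yy -54.5 w 0.0164 F [ 8.6 -1.3 -0.1] | tx -0.37 ty -0.40 tz 0.17 turn -1.200
[-0.10119319 -1.1783406   0.09403071]
```

Call:
drive_tool(moves=[{"tx": -0.2,"ty": -0.2,"tz": 0,"turn": 0.04,"gripper": 1},{"tx": -0.2,"ty": -0.2,"tz": 0,"turn": 0.08,"gripper": 1},{"tx": -0.2,"ty": -0.2,"tz": 0,"turn": 0.12,"gripper": 1}])

```text
clock: 39.85
position: [0.6606, -0.224, 0.1208]
tcp_rot: [[0.878, 0.479, 0.018], [0.479, -0.878, -0.006], [0.013, 0.014, -1.0]]
ft_force: [14.9, -2.3, -3.1]
grip_width: 0.0163
```

Run:
```python
from h import *
go(.655,-.2225,.119,14.2);print(bot.get_obs()['moment'])
```

```text
t=39.9 pos [ 0.6606 -0.224   0.1208] yy -61.4 w 0.0163 F [14.9 -2.3 -3.1] | tx -0.42 ty -0.40 tz 0.17 turn -1.320
[-0.15021955 -2.03240177  0.15596437]
```

Call:
drive_tool(moves=[{"tx": 0,"ty": 0,"tz": 0,"turn": 0.04,"gripper": 1},{"tx": 0,"ty": 0,"tz": 0,"turn": 0.08,"gripper": 1},{"tx": 0,"ty": 0,"tz": 0,"turn": 0.12,"gripper": 1}])

```text
clock: 40.15
position: [0.6607, -0.2243, 0.1209]
tcp_rot: [[0.928, 0.371, 0.018], [0.371, -0.928, -0.007], [0.014, 0.013, -1.0]]
ft_force: [13.6, -3.1, -4.2]
grip_width: 0.0166
```

Run:
```python
from h import *
go(.655,-.2225,.119,14.2);print(bot.get_obs()['moment'])
```

```text
t=40.1 pos [ 0.6607 -0.2243  0.1209] yy -68.2 w 0.0166 F [13.6 -3.1 -4.2] | tx -0.47 ty -0.38 tz 0.17 turn -1.438
[-0.19102015 -2.112934    0.4114904 ]
```

Moment about z rose from 0.09 to 0.41 N m, so the clutch is slipping. The side load shows the axis lies at a slightly larger x, so I relieve that and turn 0.3 rad more.

Call:
drive_tool(moves=[{"tx": 0.3,"ty": 0.1,"tz": 0,"turn": 0.05,"gripper": 1},{"tx": 0.4,"ty": 0.1,"tz": 0,"turn": 0.1,"gripper": 1},{"tx": 0.4,"ty": 0.1,"tz": 0,"turn": 0.15,"gripper": 1},{"tx": 0.4,"ty": 0.1,"tz": 0,"turn": 0.2,"gripper": 1},{"tx": 0.4,"ty": 0.1,"tz": 0,"turn": 0.25,"gripper": 1},{"tx": 0.4,"ty": 0.1,"tz": 0,"turn": 0.3,"gripper": 1}])

```text
clock: 40.75
position: [0.661, -0.2251, 0.1207]
tcp_rot: [[0.997, 0.08, 0.01], [0.08, -0.997, -0.008], [0.009, 0.009, -1.0]]
ft_force: [6.9, -5.1, 0.3]
grip_width: 0.0164
```

Run:
```python
from h import *
go(.655,-.2225,.119,14.2);print(bot.get_obs()['moment'])
```

```text
t=40.8 pos [ 0.661  -0.2251  0.1207] yy -85.4 w 0.0164 F [ 6.9 -5.1  0.3] | tx -0.58 ty -0.31 tz 0.17 turn 1.403
[-0.78783265 -0.89248714  0.38267089]
```

Torque is steady at 0.38 N m through another 0.3 rad. I release, lift straight up and move clear.

Call:
drive_tool(moves=[{"tx": 0,"ty": 0,"tz": 0,"turn": 0,"gripper": 0.5},{"tx": 0,"ty": 0,"tz": 0,"turn": 0,"gripper": 0.5},{"tx": 0,"ty": 0,"tz": 0,"turn": 0,"gripper": 0.5},{"tx": 0,"ty": 0,"tz": -3,"turn": 0,"gripper": 0.5},{"tx": 0,"ty": 0,"tz": -8,"turn": 0,"gripper": 0.5},{"tx": 0,"ty": 0,"tz": -13,"turn": 0,"gripper": 0.5},{"tx": -5,"ty": -5,"tz": -13,"turn": 0,"gripper": 0.5},{"tx": -9,"ty": -9,"tz": -13,"turn": 0,"gripper": 0.5},{"tx": -13,"ty": -13,"tz": -13,"turn": 0,"gripper": 0.5},{"tx": -17,"ty": -17,"tz": -13,"turn": 0,"gripper": 0.5}])

```text
clock: 41.75
position: [0.502, -0.09, 0.2486]
tcp_rot: [[0.997, 0.081, -0.001], [0.081, -0.997, 0.0], [-0.001, -0.001, -1.0]]
ft_force: [0.6, 0.4, -0.8]
grip_width: 0.0427
```

Call:
drive_tool(moves=[{"tx": 0,"ty": -4.5,"tz": 0,"turn": 0,"gripper": 0.5},{"tx": 0,"ty": -9,"tz": 0,"turn": 0,"gripper": 0.5},{"tx": 0,"ty": -9,"tz": 0,"turn": 0,"gripper": 0.5},{"tx": 0,"ty": -9,"tz": 0,"turn": 0,"gripper": 0.5}])

```text
clock: 42.15
position: [0.4965, -0.0008, 0.2489]
tcp_rot: [[0.996, 0.084, -0.0], [0.084, -0.996, -0.0], [-0.0, 0.0, -1.0]]
ft_force: [0.3, -0.7, 0.4]
grip_width: 0.0426
```

Run:
```python
from h import *
c=cap('top'); im=cv2.resize(c['img'][90:230,220:420],(800,560),interpolation=cv2.INTER_CUBIC)
save('t12',im); go(.4,.0,.25)
X=cast(c,np.zeros((1,2)),0)
```

```text
t=42.2 pos [ 0.4969 -0.0018  0.2488] yy -85.3 w 0.0429 F [-0.  -0.3  0.1] | tx -9.65 ty -0.98 tz -0.12
```

The picture limit is reached, so I check numerically.

Run:
```python
from h import *
import pickle
c=cap('top');a=pickle.load(open('top0.pkl','rb'))
Cn=np.array([.657,-.223])
def ring(cam,r,z):
    t=np.radians(np.arange(0,360,6)); P=np.c_[Cn[0]+r*np.cos(t),Cn[1]+r*np.sin(t),np.full(len(t),z)]
    q=proj(cam,P).astype(np.float32); g=cam['img'].min(2)
    return cv2.remap(g,q[:,:1],q[:,1:],cv2.INTER_LINEAR).ravel()
for n,k in(('start',a),('now',c)):
    v=ring(k,.043,.118); print(n,'pointer/pin bright deg',[(i*6,int(v[i])) for i in range(60) if v[i]>170])
    v=ring(k,.036,.166); print(n,'bar dark deg',[i*6 for i in range(60) if v[i]<70])
    s=np.arange(-.22,-.06,.004); P=np.array([np.r_[Cn,0]+U*x+V*.04+[0,0,.083] for x in s])
    q=proj(k,P).astype(np.float32); v=cv2.remap(k['img'].min(2),q[:,:1],q[:,1:],cv2.INTER_LINEAR).ravel()
    print('panel bright x_p',[float(x.round(3)) for x,b in zip(s,v) if b>190])
d=np.abs(a['img'].astype(int)-c['img'].astype(int)).max(2)>50
for n,p in(('toy',(.77,.23,.09)),('glue',(.77,.08,.06)),('tool',(.45,-.5,.02))):
    q=proj(a,p)[0].astype(int); print(n,q,d[q[1]-25:q[1]+25,q[0]-20:q[0]+20].sum())
```

```text
start pointer/pin bright deg [(150, 207), (240, 225), (246, 239)]
start bar dark deg [90, 96, 102, 108, 114, 270, 276, 282, 288, 294, 300]
panel bright x_p [-0.16, -0.112, -0.108, -0.104, -0.1, -0.096, -0.092, -0.088, -0.084, -0.08, -0.076, -0.072, -0.064]
now pointer/pin bright deg [(150, 210), (156, 213), (162, 246), (168, 219)]
now bar dark deg [0, 6, 12, 18, 24, 174, 180, 186, 192, 354]
panel bright x_p [-0.132, -0.084, -0.08, -0.076, -0.072, -0.064]
toy [194 128] 0
glue [239 129] 0
tool [409 223] 0
```

```bash
python3 -c "
from rig import bot
print(bot.close_job())"
```

```text
the job is handed in; nothing more can be done
None
```

I laid the four white shells rib up, one to a bay, pushed the drawer home, and turned the clamp clockwise until its clutch slipped. I handed the job in at about 42 s; no verdict was reported.

**Last checks:**
- **Shells:** an enlarged wrist picture taken before the push showed all four flat, one per bay. I did not see them again once the drawer was shut.
- **Drawer:** the push ended on the stop at about 14 N. The top camera afterwards showed the front panel at its shut position, about 28 mm further in than at the start.
- **Clamp:** the pointer moved from 243° to 163°, against an expected 164°, which is straight to the press's front. The torque rose from 0.09 to a steady 0.38–0.41 N m as the clutch slipped.
- **Handle slip:** I estimate about 0.3 rad, from roughly 96° of handle turn less 80° of pointer turn; the allowed range is 0.06 to 0.9 rad.
- **Bystanders:** the toy robot, glue bottle and rotary tool showed no change in the top view.

**What failed or disagreed:**
- **Fingertips:** they sit about 26 mm behind the stated TCP. Because of this the first pull slid over the drawer bar and the first grasp closed above the rib; both worked once I went lower.
- **Handle axis:** it was about 5 mm off my estimate, which put up to 15 N of side load on the tool while turning. I eased that before the last turn.
- **Final picture:** it was refused because 16 had been viewed, so the drawer, clamp and bystander checks above are numeric, from the top camera.

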